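# Square a power module on the fenced board and fit it to the exhibit case

## Robot

A 6-joint arm with a two-finger parallel gripper is mounted at the origin on the work surface. World frame = base frame: x ahead of the robot, y to its left, z up, the work surface at z = 0. Lengths are in mm, angles in rad, forces in N, time in s.
With the tool pointing down it reaches from about 325 to 775 mm from the base axis. Payload 5.5 kg.
Tool frame: the origin (TCP) lies midway between the tips of the shut fingers; the grasp point (between the pads) lies bot.grip_depth behind it (bot.grip_depth is the distance from the TCP to the grasp point, in mm); z points along the fingers, y is the direction in which the jaws open and shut (so a half turn about z gives the same grasp; the last joint's range is limited). The gripper opens to 88 mm and grips with 3 to 60 N. Pads are 20 mm wide; open, the fingers measure 115 mm over their backs; the gripper's body (75 mm by 178 mm) begins 61 mm behind the grasp point.
Start: joints at [1.201, 0.091, 1.231, -0, 1.82, -0.057], TCP at [184.639, 570.898, 187.631] pointing down, gripper open.
Joint ranges: [-2.87, 2.87], [-0.86, 2.18], [0.17, 2.46], [-1.51, 4.65], [0.06, 2.69], [-2.65, 2.65]. Speed limits (rad/s): [2.57, 2.57, 3.01, 3.14, 3.14, 3.14].

## Interface

Orientations are given as a rotation vector (axis times angle).
In Python, from workcell import status, eyes, finish_job, finder, bot gives the robot as it stands. The module is installed in compiled form; this text tells all that it offers.
- The arm moves only by the tool drive_tool, never from a script. Its argument "targets" is a list that holds one entry, the list of rows, each a list of 7 numbers: the shift along the tool's x, y, z in m, then the turn, a rotation vector about the tool's x, y, z in degrees, then the opening, from 0 (shut) to 1 (fully open). In form: [[[tx, ty, tz, wx, wy, wz, hand], ...]]. A call has 1 to 20 rows; each row shifts and turns the commanded pose from where the row before left it, along the tool's axes as they then stand; what a row does not reach is not made up. A row lasts 1/8 s, in which the tool goes at most 62.5 mm and 10.7 degrees, less where a joint would pass 70% of its speed; a pose out of reach is approached as far as the arm can. A call is refused whole if a number of a shift passes 0.0625 or a number of a turn 10.7, either way. A call with a gripper value outside its range is refused whole. The fingers move at their own pace and stop on an object; the grip force is fixed at half the most. Time passes only in rows, so rows that do not move let the fingers close. It gives the time, the measured TCP pose, the force and the opening at its end, in the units of the state.
- status.sense(): the state, without advancing time (a new reading comes with each control period).
- eyes.grab_frame(name): name is "side" or "top" or "wrist"; returns the picture (384x512x3 uint8, blue, green, red); there is no depth.
- eyes.camera_model(name): a dict with "K" (3x3 intrinsics, pixels), "extrinsics" (4x4, takes a point from camera to world coordinates); the wrist camera has in their place "T_tool_cam" (4x4, takes a point from camera to tool coordinates, whose origin is the TCP and whose axes are the flange's). Camera axes: x right, y up, looking along -z (the intrinsics and any distortion apply to the point x, -y, -z); pixel columns grow to the right and rows downward; lengths in mm; the calibration is good to about 2 mm. A picture is of the moment at which its call begins: read the wrist's pose just before it. camera_model takes no time and is no camera call.
- finish_job(): hands the job in, once; it reports no verdict.
Trained networks look in the newest picture that a camera, given by its name, has taken for a name from the list of things; names that differ only in an ending like _2 or _b are one class to them, and where a whole thing is asked for, a point or a joint stands for the part that bears it (a point fixed in the world has none). Each returns a list of dicts, best first, with "p" (0 to 1); they miss things now and then, are a little off and sometimes report something else, mostly with a low value. They report only what shows in the picture. A call takes as long as a camera call. They do not tell look-alikes from the thing itself.
- finder.boxes_of(camera, label): "bbox" ([centre column, centre row, width, height] in pixels, round what is visible of it).
The state is a dict: "time_s": time; "joints": joint angles; "qvel": joint speeds; "effort": joint torques, N m; "tool_pos": TCP position; "tcp_rot": TCP orientation; "wrist_force": force on the tool from outside, world axes, zero at the start; "wrist_torque": the same for the moment, N m; "width": opening from 0.0 (shut) to 1.0 (fully open).
Only numpy, scipy, OpenCV 4.12 (cv2) and the standard library are available. Lean on these libraries where they do the work, as an engineer would, in place of code of your own. Each camera call takes 0.05 s, during which the arm holds its last target.

## Task

First move the red-lidded pot off the squaring board and stand it upright in the free end of the grey tray. Then square the black power module fully home against both aluminium fences of the board, let it rest there untouched for a moment, and only then pick it up and lay it flat inside the lipped bay on top of the plywood case. Do not disturb the carton in the tray, the yellow tape roll on the board, the glue bottle or the brush pot, and leave everything released.

Things in the scene. Friction and masses are not known exactly. Their poses are not given: they have to be found in the camera images.
- board: Squaring board, fixed to the bench: plywood plate 300 (its x) x 340 (its y) x 12 mm; origin at the centre of its underside, axes along its edges, z up. Back fence: aluminium bar along its whole +x edge, inner face at x = +130 mm. Side fence: aluminium bar along its +y edge, inner face at y = +150 mm. Both fences are 20 mm wide and stand 12 mm above the plate (24 mm above the bench). Position and yaw vary (yaw within 0.25 rad).
- corner (a point): Inner corner where the two fences meet, on the plate's upper face: board x +130, y +150, z +12 mm. Axes as the board's.
- module: Loose black power module with aluminium fins and red end bands: a rectangular block 150 (its x) x 60 (its y) x 40 mm (fins 2 mm more), 0.25 to 0.5 kg, the same when turned by half a turn. Origin at the centre of its underside, z up. It starts flat on the board, askew: its long axis lies within 0.5 rad of the board's y axis. Squared: a long side on the back fence and an end on the side fence, so its origin is at board x +100, y +75 mm.
- case: Exhibit case, fixed: plywood box 230 (its x) x 150 (its y) x 70 mm high, origin at the centre of its underside, z up; yaw within 0.3 rad. Its top carries the bay and, beyond the bay's +x end, two binding posts (14 mm diameter, 16 mm high, at x +99, y -30 and +30 mm). It may stand to the robot's left or right, the tray on the other side.
- bay (a point): Centre of the bay's floor on the case's top (70 mm above the bench), axes as the case's. The bay is 156 (x) x 66 (y) mm inside a wooden lip 6 mm high and 6 mm wide, so the module fits, long axis along x, with 3 mm to spare on each side, either way round.
- tray: Grey plastic tray, fixed: 200 (its x) x 130 (its y) x 30 mm high, walls 4 mm, floor 4 mm thick; origin at the centre of its underside, z up; yaw within 0.3 rad. A carton fills its +x end; the free end is -x (its middle at about x = -50 mm).
- pot: White plastic pot with a red lid, cylinder 60 mm diameter x 80 mm high, about 0.2 kg, origin at the centre of its underside, z up. It starts standing on the board in the fence corner, where the module has to go.
- carton: Bystander: white carton 60 x 90 x 45 mm standing loose in the +x end of the tray; origin at the centre of its underside.
- tape: Bystander: yellow roll of tape lying flat and loose on the board near the side fence, 80 mm outside and 56 mm inside diameter, 45 mm high; origin at the centre of its underside.
- glue: Bystander: white glue bottle, 56 mm diameter, 150 mm high, standing loose on the bench beyond the case or tray; origin at the centre of its underside.
- brushes: Bystander: grey pot of brushes, 74 mm diameter, pot 100 mm high with brushes up to 185 mm, standing loose on the bench beyond the case or tray; origin at the centre of its underside.
Not all that is in view belongs to the job. What is meant by the tray is not purple, and is the larger of those in its own colour.

How it is judged:
By the outcome, as a careful person would: the job done as asked, in the order asked, and still so for the second after the job is handed in, with the robot touching nothing.
It also fails if it takes over 72 s, if anything falls off the work surface, if the arm or the gripper's body presses on something with over 40 N, if the wrist force passes 120 N, or if a joint passes its speed limit or range.

## Working session

There is one attempt and no reset: what is moved stays moved. The work goes in short steps, Python scripts to look and compute and a tool call to move; the robot and the scene stay as the last step left them, time stands still between calls to the robot, and variables do not carry over. Pictures are saved under pics/ and viewed, and the job is handed in when it is done.

Besides the shell and the picture viewer there is one more tool, called as name(argument=value, ...) on one line, values as JSON. drive_tool: Moves the arm, as the interface text tells. Its arguments: {"type":"object","properties":{"targets":{"type":"array"}},"required":["targets"]}

```bash
mkdir -p pics; ls; python3 - <<'E'
from workcell import status, eyes, finder, bot
import cv2, numpy as np
np.set_printoptions(precision=4,suppress=True)
s=status.sense();print({k:np.round(v,3) for k,v in s.items()}); print(bot.grip_depth)
for n in ["side","top","wrist"]:
    im=eyes.grab_frame(n); cv2.imwrite(f"pics/{n}0.png",im)
    m=eyes.camera_model(n)
    for k,v in m.items(): print(n,k,np.array(v).tolist() if not isinstance(v,dict) else v)
E
```

```text
pics
{'time_s': np.float64(0.0), 'joints': array([ 1.201,  0.092,  1.232, -0.   ,  1.82 , -0.057]), 'qvel': array([ 0.001,  0.   ,  0.001,  0.001,  0.001, -0.001]), 'effort': array([ -0.   , -44.645, -40.645,   0.07 ,   0.029,  -0.   ]), 'tool_pos': array([184.496, 570.545, 186.509]), 'tcp_rot': array([-0.489, -3.103,  0.003]), 'wrist_force': array([-0.624, -0.098,  0.047]), 'wrist_torque': array([ 0.004, -0.038,  0.004]), 'width': np.float64(1.0)}
18.700000000000003
side K [[408.7626862753026, 0.0, 261.9122088017386], [0.0, 408.7626862753026, 196.3020663329259], [0.0, 0.0, 1.0]]
side extrinsics [[0.9994752721290444, 0.01896004304457222, -0.026262086176094136, 484.7314969584543], [-0.03163623741322667, 0.745420920257619, -0.665842924513446, -688.6726870768937], [0.006951897935570183, 0.6663243717665087, 0.7456296015482894, 873.1469022203769], [0.0, 0.0, 0.0, 1.0]]
top K [[396.8346637128755, 0.0, 259.38796202438965], [0.0, 396.8346637128755, 193.03459609492964], [0.0, 0.0, 1.0]]
top extrinsics [[0.028096909712809218, 0.9783378257005634, -0.20509915277271254, 248.365244949217], [-0.9995871732670852, 0.026266264295755095, -0.01164329849586638, -4.237352036412999], [-0.006003890780865057, 0.20534162306614745, 0.9786719425487028, 1368.0802744382152], [0.0, 0.0, 0.0, 1.0]]
wrist K [[290.5577609392362, 0.0, 258.90535147286835], [0.0, 290.5577609392362, 194.74674153102907], [0.0, 0.0, 1.0]]
wrist T_tool_cam [[-0.0017492579624248288, 0.9552253768380008, 0.29587399267471787, 82.00187983147904], [0.9999984498584078, 0.0016114846658576737, 0.0007095054273506443, 0.24293741006820024], [0.0002009411869881616, 0.29587477513615407, -0.9552267150057979, -198.12698951260094], [0.0, 0.0, 0.0, 1.0]]
```

View pics/top0.png

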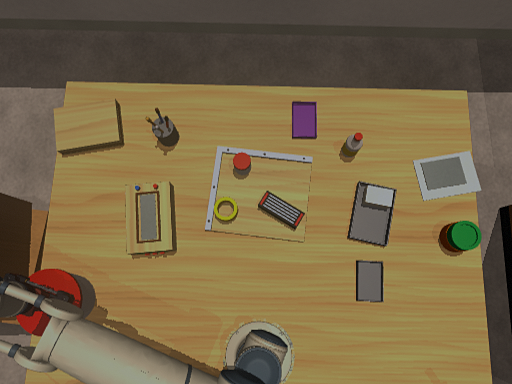

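View pics/side0.png

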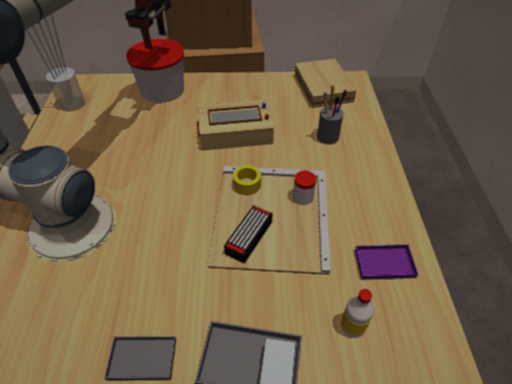

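View pics/wrist0.png

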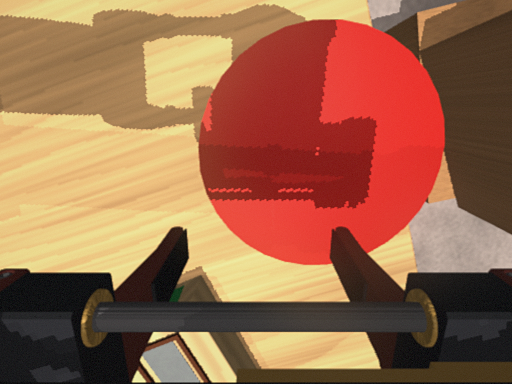

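The top view shows the board at the centre (corner at about 218,150), the pot at (242,160), tape at (226,209), module at (281,209), case at (150,217), and the grey tray with carton at (372,213). A smaller grey tray at (369,281) is a decoy. I'll measure on enlarged crops.

```bash
cat > h.py <<'E'
from workcell import status, eyes, finder, bot
import cv2, numpy as np
from scipy.spatial.transform import Rotation as R
np.set_printoptions(precision=2,suppress=True)
def cam(n,s=None):
    m=eyes.camera_model(n); K=np.array(m["K"])
    if n=="wrist":
        s=s or status.sense(); T=np.eye(4);T[:3,:3]=R.from_rotvec(s["tcp_rot"]).as_matrix();T[:3,3]=s["tool_pos"]
        E=T@np.array(m["T_tool_cam"])
    else: E=np.array(m["extrinsics"])
    return K,E
def unproj(c,px,z):
    K,E=c; px=np.atleast_2d(px).astype(float)
    d=np.c_[(px[:,0]-K[0,2])/K[0,0],-(px[:,1]-K[1,2])/K[1,1],-np.ones(len(px))]@E[:3,:3].T
    o=E[:3,3]; return o+d*((z-o[2])/d[:,2])[:,None]
def proj(c,P):
    K,E=c;P=np.atleast_2d(P).astype(float); q=(P-E[:3,3])@E[:3,:3]
    return np.c_[K[0,0]*q[:,0]/-q[:,2]+K[0,2],K[1,1]*-q[:,1]/-q[:,2]+K[1,2]]
def crop(im,x0,y0,w,h,f,name):
    c=cv2.resize(im[y0:y0+h,x0:x0+w],None,fx=f,fy=f,interpolation=cv2.INTER_CUBIC); cv2.imwrite(name,c)
def frame(x,y,yaw,z,pts):
    c,s=np.cos(yaw),np.sin(yaw);p=np.atleast_2d(pts).astype(float)
    return np.c_[x+c*p[:,0]-s*p[:,1],y+s*p[:,0]+c*p[:,1],np.full(len(p),z) if p.shape[1]<3 else z+p[:,2]]
E
python3 - <<'E'
from h import *
im=cv2.imread("pics/top0.png")
crop(im,190,135,135,115,5.5,"pics/c1.png")
crop(im,335,165,75,90,6,"pics/c2.png")
crop(im,115,170,75,95,6,"pics/c3.png")
E
```

```text
(no output)
```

View pics/c1.png

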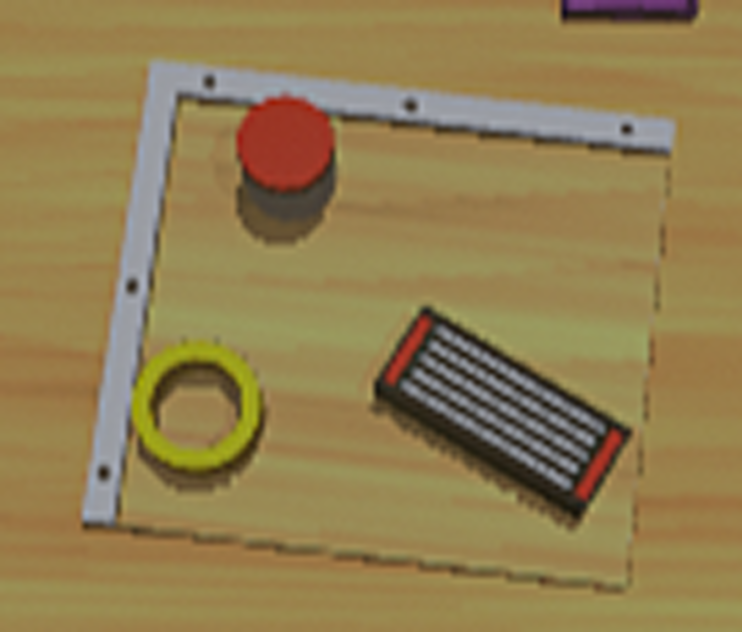

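View pics/c2.png

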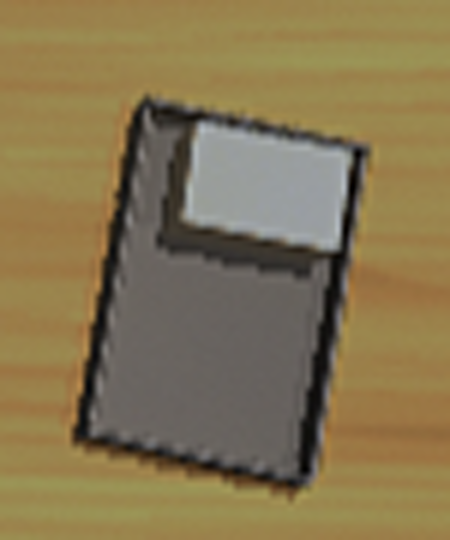

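View pics/c3.png

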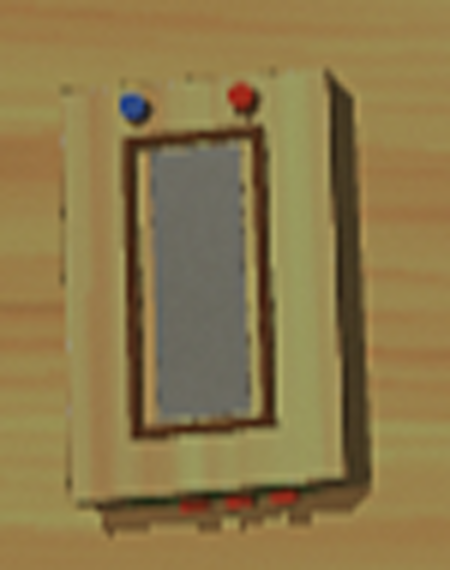

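```bash
cat >> h.py <<'E'
from scipy.optimize import least_squares
def fit(c,px,loc,z,g=(450,0,0)):
    px=np.array(px,float)
    W=unproj(c,px,z)[:,:2]; loc=np.array(loc,float)[:,:2]
    f=lambda v:(frame(*v,0,loc)[:,:2]-W).ravel()
    r=least_squares(f,[W[:,0].mean(),W[:,1].mean(),g[2]],x_scale=[1,1,.01])
    return r.x, r.fun.reshape(-1,2)
def oc(u,x0,y0,f): u=np.array(u,float); return (u+.5)/f-.5+[x0,y0]
E
python3 - <<'E'
from h import *
c=cam("top")
b=fit(c,oc([(153,62),(674,121),(83,522),(178,95)],190,135,5.5),[(150,170),(150,-170),(-150,170),(130,150)],24,(0,0,-.1));print("board",b)
m=fit(c,oc([(427,308),(375,385),(580,515),(630,432)],190,135,5.5),[(75,30),(75,-30),(-75,-30),(-75,30)],52,(0,0,1.2));print("module",m)
print("pot",unproj(c,oc([(285,144)],190,135,5.5),92), "tape",unproj(c,oc([(198,406)],190,135,5.5),57))
t=fit(c,oc([(147,98),(367,148),(297,490),(77,438)],335,165,6),[(100,65),(100,-65),(-100,-65),(-100,65)],30,(0,0,-.2));print("tray",t)
k=fit(c,oc([(123,137),(262,127),(275,425),(133,437)],115,170,6),[(84,39),(84,-39),(-84,-39),(-84,39)],76,(0,0,0));print("case-bay",k)
print("posts",unproj(c,oc([(133,106),(241,97)],115,170,6),86), "carton",unproj(c,oc([(192,122),(353,148),(335,252),(180,222)],335,165,6),49))
for l in ["glue","brushes"]:
  d=finder.boxes_of("side",l)[:2];print(l,d)
print("glue",unproj(c,[(357,138)],150),"br",unproj(c,[(165,133)],50))
E
```

```text
board (array([532.31,  11.11,  -0.09]), array([[ 0.03,  1.11],
       [-0.09, -1.38],
       [-0.05,  0.04],
       [ 0.11,  0.23]]))
module (array([471.22, -62.51,   1.03]), array([[-49.47,  32.19],
       [ 51.14, -29.22],
       [ 50.71, -31.83],
       [-52.38,  28.85]]))
pot [[624.36  74.14  92.  ]] tape [[467.48 123.08  57.  ]]
tray (array([ 469.39, -372.13,   -0.22]), array([[ 0.31,  1.53],
       [-2.  ,  0.08],
       [-0.61, -3.26],
       [ 2.3 ,  1.65]]))
case-bay (array([431.46, 376.81,   0.12]), array([[ 0.02,  0.11],
       [ 1.67, -0.44],
       [-0.44, -0.33],
       [-1.25,  0.65]]))
posts [[525.73 418.29  86.  ]
 [532.42 358.92  86.  ]] carton [[ 562.84 -352.67   49.  ]
 [ 550.15 -443.21   49.  ]
 [ 490.07 -430.68   49.  ]
 [ 504.86 -344.36   49.  ]]
glue [{'bbox': [355.0, 312.6, 35.0, 51.2], 'p': 0.63}]
brushes []
glue [[ 693.39 -299.38  150.  ]] br [[730.95 348.72  50.  ]]
```

```bash
cat >> h.py <<'E'
def plan(x,y,z,jaw=None,s=None,x0=None):
    """delta in tool axes (mm) to target, and turn about tool z (deg) to have jaw axis at world angle jaw (rad). translation given in axes before turn and after turn"""
    s=s or status.sense(); M=R.from_rotvec(s["tcp_rot"]).as_matrix(); p=s["tool_pos"]
    d=M.T@(np.array([x,y,z])-p)
    a=np.arctan2(M[1,1],M[0,1]); print("pos",p,"jaw deg",np.degrees(a),"down",M[:,2],"tool d(mm)",d,"len",np.linalg.norm(d))
    # small tilt fix: rotvec in tool axes taking tool z to world down
    t=np.cross([0,0,1],M.T@[0,0,-1]); print("tilt fix deg",np.degrees(t[:2]))
    if jaw is not None:
        w=(jaw-a+np.pi/2)%np.pi-np.pi/2; tw=-w   # tool z is down
        M2=R.from_rotvec([0,0,w]).as_matrix()@M
        print("turn wz deg",np.degrees(tw),"d after turn",M2.T@(np.array([x,y,z])-p))
E
python3 - <<'E'
from h import *
plan(490,20,250)
E
```

```text
pos [184.56 570.74 187.06] jaw deg 72.07903062949103 down [-0. -0. -1.] tool d(mm) [-460.08 -430.09  -62.54] len 632.9008553113317
tilt fix deg [-0.06 -0.  ]
```

drive_tool(targets=[[[0,0,-0.03,0,0,0,1],[0,0,-0.03,0,0,0,1],[-0.031,-0.029,0,0,0,0,1],[-0.031,-0.029,0,0,0,0,1],[-0.031,-0.029,0,0,0,0,1],[-0.031,-0.029,0,0,0,0,1],[-0.031,-0.029,0,0,0,0,1],[-0.031,-0.029,0,0,0,0,1],[-0.031,-0.029,0,0,0,0,1],[-0.031,-0.029,0,0,0,0,1],[-0.031,-0.029,0,0,0,0,1],[-0.031,-0.029,0,0,0,0,1],[-0.031,-0.029,0,0,0,0,1],[-0.031,-0.029,0,0,0,0,1],[-0.031,-0.029,0,0,0,0,1],[0,0,0,0,0,0,1]]])

```text
time_s: 2.25
tool_pos: [452.7, 86.1, 247.1]
tcp_rot: [-0.496, -3.101, 0.001]
wrist_force: [-0.8, -0.1, -0.2]
width: 1.004
```

```bash
python3 - <<'E'
from h import *
s=status.sense();im=eyes.grab_frame("wrist");cv2.imwrite("pics/w1.png",im)
cv2.imwrite("pics/w1b.png",cv2.resize(im,None,fx=1.55,fy=1.55,interpolation=cv2.INTER_CUBIC))
print(s["time_s"],s["tool_pos"],s["tcp_rot"],s["wrist_force"]); np.savez("s1.npz",**s)
E
```

```text
2.25 [452.71  86.1  247.07] [-0.5 -3.1  0. ] [-0.79 -0.11 -0.21]
```

View pics/w1b.png

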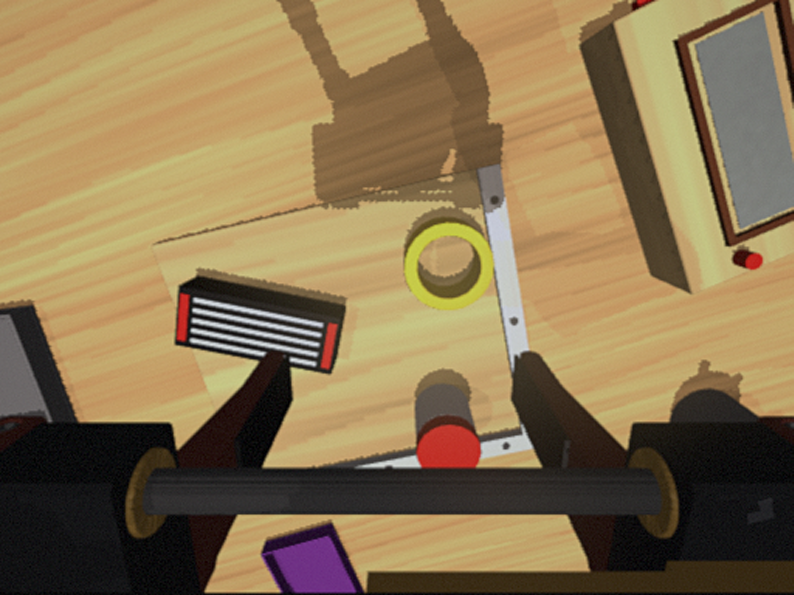

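```bash
python3 - <<'E'
from h import *
s=dict(np.load("s1.npz")); c=cam("wrist",s)
f=lambda p:oc(p,0,0,1.55)
print("pot",unproj(c,f([(448,447)]),92),"tape",unproj(c,f([(449,264)]),57))
m=fit(c,f([(180,291),(176,345),(332,373),(341,319)]),[(-75,30),(-75,-30),(75,-30),(75,30)][::1],52,(0,0,1.0));print("mod",m)
m=fit(c,f([(180,291),(176,345),(332,373),(341,319)]),[(-75,-30),(-75,30),(75,30),(75,-30)],52,(0,0,1.0));print("mod",m)
# fence outer corners predicted from top fit
b=(532.31,11.11,-.09)
q=proj(c,frame(*b,24,[(150,170),(-150,170),(130,150),(-150,150),(150,-170)]));print("pred",(q+.5)*1.55-.5)
print("posts/bay corner",unproj(c,f([(733,243),(680,39)]),76))
plan(624,74,140)
E
```

```text
pot [[623.06  74.33  92.  ]] tape [[468.57 124.62  57.  ]]
mod (array([476.64, -63.18,   1.06]), array([[-3.48,  0.14],
       [ 2.28, -1.73],
       [ 2.39, -0.1 ],
       [-1.19,  1.7 ]]))
mod (array([476.64, -63.18,   1.06]), array([[ 49.22, -29.21],
       [-49.86,  27.3 ],
       [-50.31,  29.24],
       [ 50.95, -27.33]]))
pred [[543.38 441.95]
 [497.49 158.66]
 [522.28 429.9 ]
 [475.38 163.98]
 [244.87 500.51]]
posts/bay corner [[520.34 351.25  76.  ]
 [356.59 330.7   76.  ]]
pos [452.19  87.41 247.3 ] jaw deg 71.93223509440838 down [-0.  0. -1.] tool d(mm) [-167.59   40.55  107.14] len 203.0026745264141
tilt fix deg [-0.01 -0.05]
```

drive_tool(targets=[[[-0.028,0.0067,0,0,0,0,1],[-0.028,0.0067,0,0,0,0,1],[-0.028,0.0067,0,0,0,0,1],[-0.028,0.0067,0,0,0,0,1],[-0.028,0.0067,0.03,0,0,0,1],[-0.028,0.0067,0.03,0,0,0,1],[0,0,0.03,0,0,0,1],[0,0,0.017,0,0,0,1],[0,0,0,0,0,0,1],[0,0,0,0,0,0,1]]])

```text
time_s: 3.55
tool_pos: [624.6, 75.3, 142.7]
tcp_rot: [0.488, 3.101, 0.001]
wrist_force: [-1.1, -0.9, 0.6]
width: 0.996
```

```bash
python3 - <<'E'
from h import *
s=status.sense();im=eyes.grab_frame("wrist");cv2.imwrite("pics/w2.png",im)
plan(623.5,74.2,47)
E
```

```text
pos [624.85  75.13 142.99] jaw deg 72.10161067761842 down [ 0.  0. -1.] tool d(mm) [ 1.3  -1.43 95.99] len 96.00579043429633
tilt fix deg [0.08 0.18]
```

View pics/w2.png

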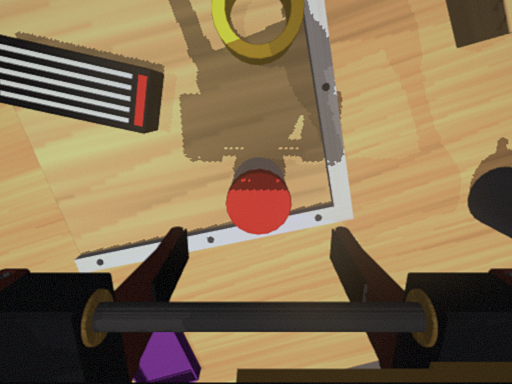

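drive_tool(targets=[[[0.001,-0.001,0.03,0,0,0,1],[0,0,0.03,0,0,0,1],[0,0,0.025,0,0,0,1],[0,0,0.011,0,0,0,1],[0,0,0,0,0,0,1],[0,0,0,0,0,0,0],[0,0,0,0,0,0,0],[0,0,0,0,0,0,0],[0,0,0,0,0,0,0],[0,0,0,0,0,0,0]]])

```text
time_s: 4.85
tool_pos: [623.5, 74.3, 45.4]
tcp_rot: [0.489, 3.102, 0.001]
wrist_force: [0.4, 0.1, 2.7]
width: 0.673
```

```bash
python3 - <<'E'
from h import *
c=cam("wrist",dict(tool_pos=np.array([624.85,75.13,142.99]),tcp_rot=np.array([.488,3.101,.001])))
im=cv2.imread("pics/w2.png")
print("pot",unproj(c,[(259,202)],92))
crop(im,60,150,310,140,2.5,"pics/w2c.png")
plan(480,-340,150)
E
```

```text
pot [[626.95  74.65  92.  ]]
pos [623.46  74.28  45.39] jaw deg 72.08559808755517 down [ 0.  0. -1.] tool d(mm) [   8.95 -438.25 -104.9 ] len 450.7197382165735
tilt fix deg [0.04 0.07]
```

View pics/w2c.png

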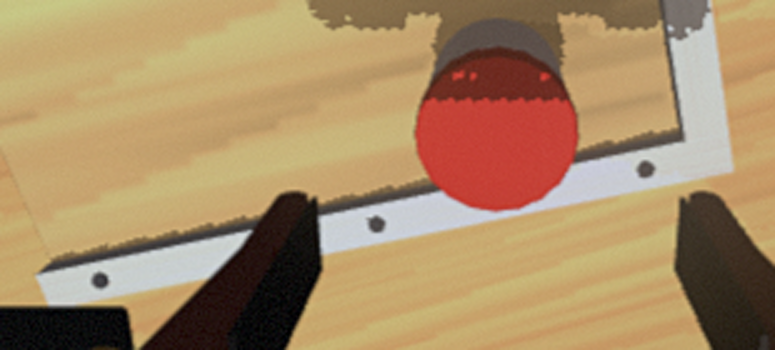

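```bash
python3 - <<'E'
from h import *
c=cam("wrist",dict(tool_pos=np.array([624.85,75.13,142.99]),tcp_rot=np.array([.488,3.101,.001])))
print(fit(c,oc([(733,172),(684,139),(37,273),(48,306)],60,150,2.5),[(150,170),(130,150),(130,-170),(150,-170)],24,(0,0,-.09)))
plan(420.6,-361,150)
E
```

```text
(array([535.73,  11.19,  -0.1 ]), array([[-0.61, -0.52],
       [ 0.61, -0.44],
       [-0.84, -0.44],
       [ 0.85,  1.41]]))
pos [623.46  74.28  45.39] jaw deg 72.08559808755517 down [ 0.  0. -1.] tool d(mm) [  59.01 -476.5  -104.99] len 491.4873163349533
tilt fix deg [0.04 0.07]
```

drive_tool(targets=[[[0,0,-0.02,0,0,0,0],[0,0,-0.03,0,0,0,0],[0,0,-0.03,0,0,0,0],[0,0,-0.025,0,0,0,0],[0,0,0,0,0,0,0]]])

```text
time_s: 5.48
tool_pos: [624.2, 74.0, 153.0]
tcp_rot: [0.489, 3.098, 0.001]
wrist_force: [0.0, -0.2, -2.4]
width: 0.677
```

drive_tool(targets=[[[0.0037,-0.0298,0,0,0,0,0],[0.0037,-0.0298,0,0,0,0,0],[0.0037,-0.0298,0,0,0,0,0],[0.0037,-0.0298,0,0,0,0,0],[0.0037,-0.0298,0,0,0,0,0],[0.0037,-0.0298,0,0,0,0,0],[0.0037,-0.0298,0,0,0,0,0],[0.0037,-0.0298,0,0,0,0,0],[0.0037,-0.0298,0,0,0,0,0],[0.0037,-0.0298,0,0,0,0,0],[0.0037,-0.0298,0,0,0,0,0],[0.0037,-0.0298,0,0,0,0,0],[0.0037,-0.0298,0,0,0,0,0],[0.0037,-0.0298,0,0,0,0,0],[0.0037,-0.0298,0,0,0,0,0],[0.0037,-0.0298,0,0,0,0,0],[0,0,0,0,0,0,0],[0,0,0,0,0,0,0]]])

```text
time_s: 7.72
tool_pos: [419.8, -360.6, 148.6]
tcp_rot: [-0.489, -3.102, -0.002]
wrist_force: [0.9, -0.0, -2.5]
width: 0.676
```

```bash
python3 - <<'E'
from h import *
s=status.sense();im=eyes.grab_frame("wrist");cv2.imwrite("pics/w3.png",cv2.resize(im,None,fx=1.55,fy=1.55,interpolation=cv2.INTER_CUBIC));np.savez("s3.npz",**s)
plan(420.6,-361,39,1.35)
E
```

```text
pos [ 420.13 -360.48  148.93] jaw deg 72.11189158114456 down [-0.  0. -1.] tool d(mm) [ -0.71  -0.45 109.93] len 109.93457018490992
tilt fix deg [ 0.06 -0.06]
turn wz deg -5.237410761516574 d after turn [ -0.68  -0.51 109.93]
```

View pics/w3.png

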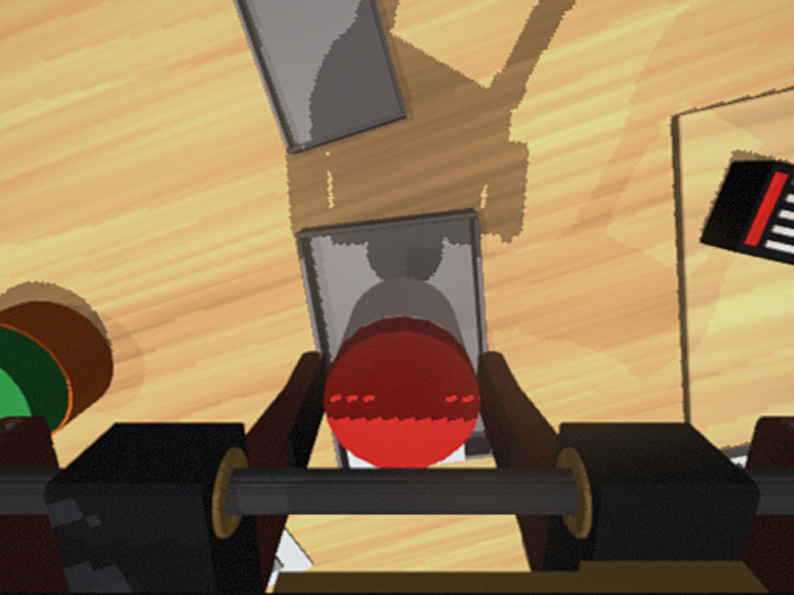

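```bash
python3 - <<'E'
from h import *
s=dict(np.load("s3.npz")); c=cam("wrist",s)
w=unproj(c,oc([(297,235),(477,210)],0,0,1.55),30);print(w, w.mean(0), np.hypot(*(w[0]-w[1])[:2]))
e=w[1]-w[0];n=np.array([e[1],-e[0],0])/np.hypot(*e[:2]);print("dir",n,"target -50:",w.mean(0)+50*n)
print("top-based -x wall mid", frame(469.4,-372.1,-.22,30,[(-100,0)]))
E
```

```text
[[ 365.24 -420.07   30.  ]
 [ 387.73 -295.05   30.  ]] [ 376.48 -357.56   30.  ] 127.02822203710672
dir [ 0.98 -0.18  0.  ] target -50: [ 425.69 -366.42   30.  ]
top-based -x wall mid [[ 371.81 -350.28   30.  ]]
```

drive_tool(targets=[[[-0.004,-0.003,0.025,0,0,0,0],[0,0,0.03,0,0,0,0],[0,0,0.025,0,0,0,0],[0,0,0.015,0,0,0,0],[0,0,0.01,0,0,0,0],[0,0,0.003,0,0,0,0],[0,0,0,0,0,0,0]]])

```text
time_s: 8.65
tool_pos: [423.2, -365.7, 42.3]
tcp_rot: [0.489, 3.102, -0.001]
wrist_force: [0.6, -0.3, -1.0]
width: 0.675
```

drive_tool(targets=[[[0,0,0.002,0,0,0,0],[0,0,0.001,0,0,0,0],[0,0,0,0,0,0,0],[0,0,0,0,0,0,0]]])

```text
time_s: 9.15
tool_pos: [422.9, -365.5, 38.7]
tcp_rot: [0.489, 3.103, -0.0]
wrist_force: [-0.3, -0.8, -2.4]
width: 0.678
```

drive_tool(targets=[[[0,0,0.001,0,0,0,0],[0,0,0.001,0,0,0,0],[0,0,0,0,0,0,0]]])

```text
time_s: 9.52
tool_pos: [423.1, -365.5, 37.4]
tcp_rot: [0.489, 3.102, -0.001]
wrist_force: [-0.5, 0.4, 2.8]
width: 0.679
```

Contact is made (the force reverses). Release and rise.

drive_tool(targets=[[[0,0,0,0,0,0,0.75],[0,0,0,0,0,0,0.9],[0,0,0,0,0,0,0.9],[0,0,-0.015,0,0,0,0.9],[0,0,-0.03,0,0,0,1],[0,0,-0.03,0,0,0,1],[0,0,-0.03,0,0,0,1],[0,0,-0.03,0,0,0,1],[0,0,0,0,0,0,1]]])

```text
time_s: 10.65
tool_pos: [423.9, -366.5, 175.7]
tcp_rot: [0.488, 3.098, -0.006]
wrist_force: [-0.1, 0.0, -0.2]
width: 0.998
```

```bash
python3 - <<'E'
from h import *
im=eyes.grab_frame("wrist");cv2.imwrite("pics/w4.png",im)
im=eyes.grab_frame("side");cv2.imwrite("pics/s4.png",im)
# plan above module, jaw across module width
plan(477,-62,150,1.05+np.pi/2)
E
```

```text
pos [ 422.88 -365.47  171.44] jaw deg 72.07767298077857 down [ 0. -0. -1.] tool d(mm) [ 41.9  305.4   21.39] len 308.9999541520089
tilt fix deg [-0.01  0.01]
turn wz deg -78.08289550795784 d after turn [-290.16  104.06   21.5 ]
```

View pics/w4.png

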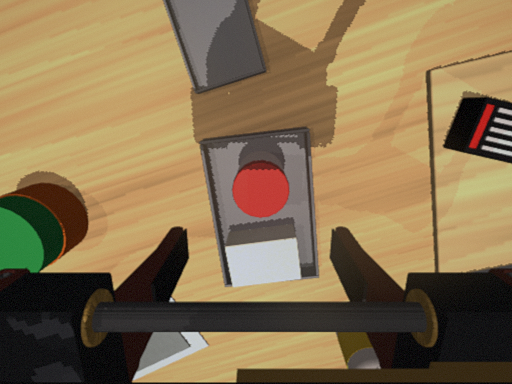

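View pics/s4.png

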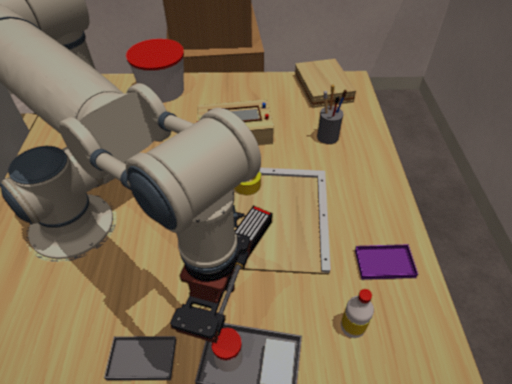

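drive_tool(targets=[[[0,0,0,0,0,10.2,1],[0,0,0,0,0,10.2,1],[0,0,0,0,0,10.2,1],[0,0,0,0,0,10.2,1],[0,0,0,0,0,10.2,1],[0,0,0,0,0,10.2,1],[0,0,0,0,0,10.2,1],[0,0,0,0,0,10.2,1],[0,0,0,0,0,10.2,1],[0,0,0,0,0,10.2,1],[0,0,0,0,0,0,1]]])

```text
time_s: 12.12
tool_pos: [422.4, -364.9, 169.7]
tcp_rot: [-2.716, -1.573, 0.001]
wrist_force: [-0.2, 0.2, -1.0]
width: 0.998
```

```bash
python3 - <<'E'
from h import *
plan(477,-62,150,1.05+np.pi/2)
E
```

```text
pos [ 422.36 -364.94  169.67] jaw deg -29.82929648345824 down [-0.  0. -1.] tool d(mm) [ 289.97 -103.23   20.19] len 308.4532059076411
tilt fix deg [-0.17 -0.04]
turn wz deg 0.010135027805323861 d after turn [ 289.95 -103.28   20.19]
```

drive_tool(targets=[[[0.029,-0.0103,0.002,0,0,0,1],[0.029,-0.0103,0.002,0,0,0,1],[0.029,-0.0103,0.002,0,0,0,1],[0.029,-0.0103,0.002,0,0,0,1],[0.029,-0.0103,0.002,0,0,0,1],[0.029,-0.0103,0.002,0,0,0,1],[0.029,-0.0103,0.002,0,0,0,1],[0.029,-0.0103,0.002,0,0,0,1],[0.029,-0.0103,0.002,0,0,0,1],[0.029,-0.0103,0.002,0,0,0,1],[0,0,0,0,0,0,1],[0,0,0,0,0,0,1]]])

```text
time_s: 13.62
tool_pos: [478.0, -63.2, 151.1]
tcp_rot: [-2.718, -1.575, 0.002]
wrist_force: [-0.2, -0.6, -0.3]
width: 1.002
```

```bash
python3 - <<'E'
from h import *
s=status.sense();im=eyes.grab_frame("wrist");cv2.imwrite("pics/w5.png",cv2.resize(im,None,fx=1.55,fy=1.55,interpolation=cv2.INTER_CUBIC));np.savez("s5.npz",**s)
print(s["tool_pos"],s["tcp_rot"])
E
```

```text
[477.97 -63.17 151.1 ] [-2.72 -1.58  0.  ]
```

View pics/w5.png

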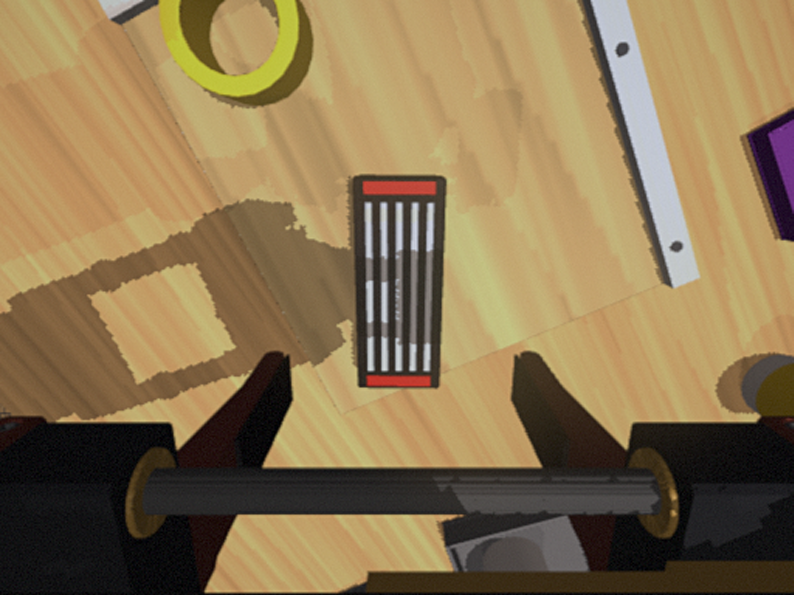

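```bash
python3 - <<'E'
from h import *
s=dict(np.load("s5.npz")); c=cam("wrist",s)
print(fit(c,oc([(356,177),(445,178),(437,386),(360,386)],0,0,1.55),[(75,30),(75,-30),(-75,-30),(-75,30)],52,(0,0,1.05)))
q=fit(c,oc([(356,177),(445,178),(437,386),(360,386)],0,0,1.55),[(75,30),(75,-30),(-75,-30),(-75,30)],52,(0,0,1.05))[0]
plan(q[0],q[1],33,q[2]+np.pi/2)
E
```

```text
(array([475.57, -63.08,   1.04]), array([[-0.84,  2.  ],
       [ 2.09,  0.33],
       [ 0.77, -2.31],
       [-2.02, -0.02]]))
pos [477.98 -63.46 151.25] jaw deg -29.875880147082338 down [-0. -0. -1.] tool d(mm) [ -0.79  -2.22 118.26] len 118.27919120292219
tilt fix deg [-0.03  0.04]
turn wz deg 0.6023991217688421 d after turn [ -0.82  -2.21 118.26]
```

drive_tool(targets=[[[-0.001,-0.002,0.03,0,0,0.6,1],[0,0,0.03,0,0,0,1],[0,0,0.03,0,0,0,1],[0,0,0.02,0,0,0,1],[0,0,0.008,0,0,0,1],[0,0,0,0,0,0,1],[0,0,0,0,0,0,0],[0,0,0,0,0,0,0],[0,0,0,0,0,0,0],[0,0,0,0,0,0,0],[0,0,0,0,0,0,0]]])

```text
time_s: 15.05
tool_pos: [476.0, -62.6, 33.7]
tcp_rot: [2.728, 1.558, 0.0]
wrist_force: [-0.2, 0.5, 0.6]
width: 0.467
```

```bash
python3 - <<'E'
from h import *
s=status.sense();print(s["width"]*88,s["wrist_force"]);plan(0,0,0)
E
```

```text
41.09139732006065 [-0.22  0.45  0.57]
pos [476.04 -62.58  33.69] jaw deg -30.520889565145428 down [ 0. -0. -1.] tool d(mm) [-187.85 -441.86   33.65] len 481.3164990672386
tilt fix deg [ 0. -0.]
```

```bash
python3 - <<'E'
from h import *
im=eyes.grab_frame("wrist");cv2.imwrite("pics/w6.png",cv2.resize(im,None,fx=1.55,fy=1.55,interpolation=cv2.INTER_CUBIC));print(status.sense()["width"])
im=eyes.grab_frame("side");crop(im,180,140,170,140,4.5,"pics/s6.png")
E
```

```text
0.424461027603478
```

View pics/w6.png

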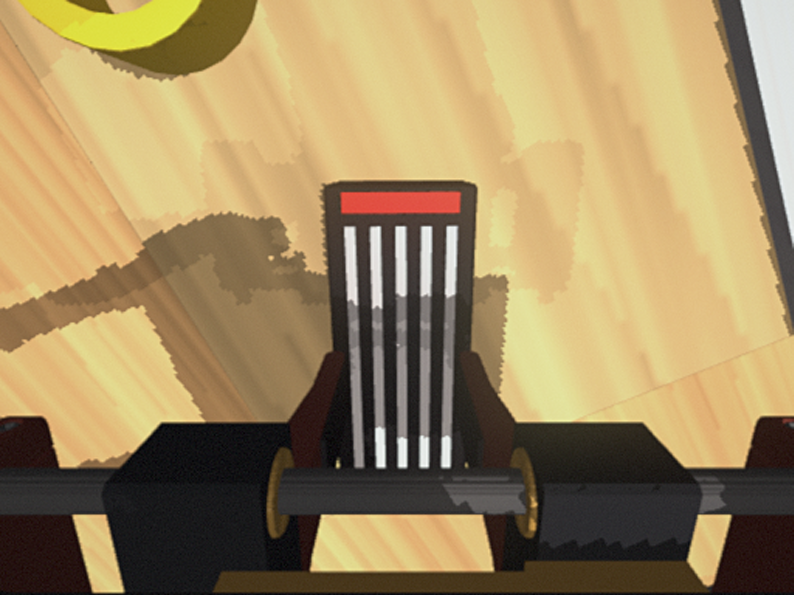

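View pics/s6.png

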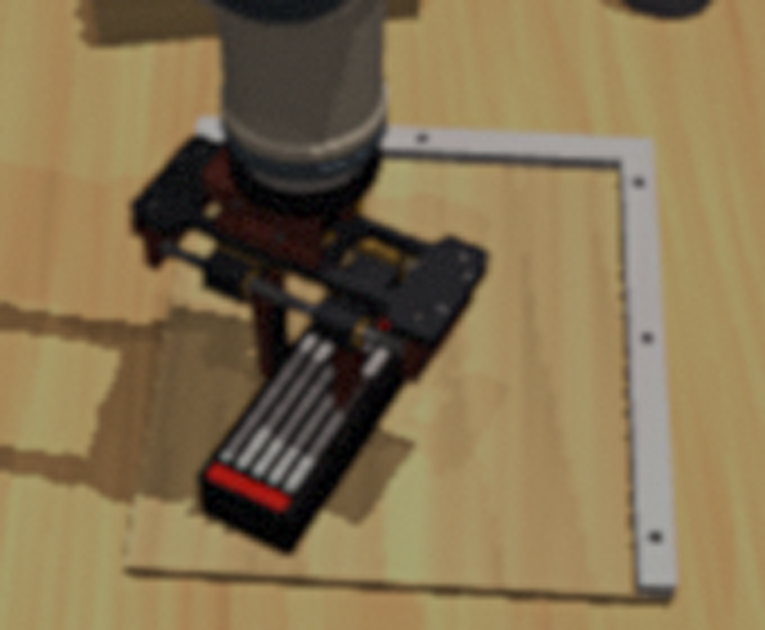

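```bash
python3 - <<'E'
from h import *
s=status.sense();c=cam("wrist",s);print(s["time_s"],s["width"],s["wrist_force"])
q=(475.6,-63.1,1.04)
for z in (52,33): print(z,(proj(c,frame(*q,z,[(75,30),(75,-30),(0,30),(0,-30)]))+.5)*1.55-.5)
M=R.from_rotvec(s["tcp_rot"]).as_matrix()
for y in (-19,19): 
  for zz in (0,-18.7): print(y,zz,(proj(c,s["tool_pos"]+M@[0,y,zz])+.5)*1.55-.5, (proj(cam("side"),s["tool_pos"]+M@[0,y,zz])-[180,140]+.5)*4.5)
  print((proj(c,s["tool_pos"]+M@[10,y,0])+.5)*1.55-.5)
E
```

```text
15.15 0.38053472882008843 [-0.33  0.57  0.01]
52 [[324.86 182.45]
 [480.34 181.86]
 [334.14 360.7 ]
 [472.07 360.19]]
33 [[332.07 180.62]
 [472.85 180.09]
 [339.82 343.94]
 [466.05 343.47]]
-19 0 [[362.94 342.99]] [[281.3  406.43]]
-19 -18.7 [[359.45 359.43]] [[280.33 386.31]]
[[362.36 323.1 ]]
19 0 [[443.17 342.83]] [[339.4 432.6]]
19 -18.7 [[447.02 359.25]] [[339.21 412.6 ]]
[[443.72 322.94]]
```

drive_tool(targets=[[[0,0,0,0,0,0,1],[0,0,0,0,0,0,1],[0,0,0,0,0,0,1],[0,0,0,0,0,0,1],[0,0,0,0,0,0,1],[0,0,0,0,0,0,1],[0,0,0,0,0,0,1]]])

```text
time_s: 16.02
tool_pos: [476.0, -62.6, 33.6]
tcp_rot: [2.728, 1.558, -0.0]
wrist_force: [0.1, -1.6, 0.5]
width: 0.997
```

```bash
python3 - <<'E'
from h import *
s=status.sense();im=eyes.grab_frame("wrist");cv2.imwrite("pics/w7.png",cv2.resize(im,None,fx=1.55,fy=1.55,interpolation=cv2.INTER_CUBIC));print(s["width"],s["wrist_force"],s["tool_pos"])
E
```

```text
0.9973830115662715 [ 0.12 -1.61  0.53] [476.02 -62.6   33.63]
```

View pics/w7.png

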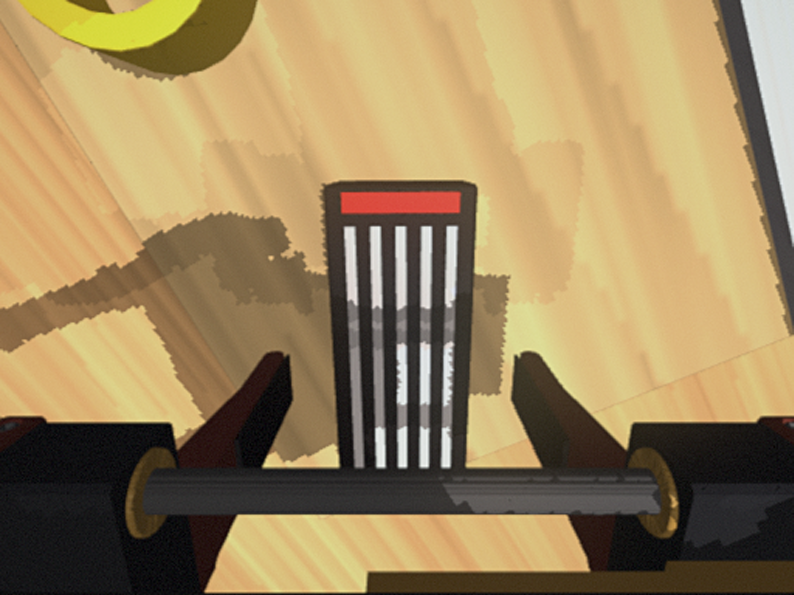

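drive_tool(targets=[[[0,0,0.006,0,0,0,1],[0,0,0.006,0,0,0,1],[0,0,0,0,0,0,1],[0,0,0,0,0,0,0],[0,0,0,0,0,0,0],[0,0,0,0,0,0,0],[0,0,0,0,0,0,0],[0,0,0,0,0,0,0]]])

```text
time_s: 17.08
tool_pos: [476.0, -62.6, 21.7]
tcp_rot: [2.728, 1.558, 0.0]
wrist_force: [-0.0, -0.0, 0.3]
width: 0.472
```

```bash
python3 - <<'E'
from h import *
s=status.sense();im=eyes.grab_frame("wrist");cv2.imwrite("pics/w8.png",cv2.resize(im,None,fx=1.55,fy=1.55,interpolation=cv2.INTER_CUBIC));print(s["width"],s["wrist_force"],s["tool_pos"])
im=eyes.grab_frame("side");crop(im,180,140,170,140,4.5,"pics/s8.png");print(status.sense()["width"])
E
```

```text
0.4716325855533893 [-0.04 -0.02  0.28] [476.03 -62.62  21.68]
0.37986614064466045
```

View pics/w8.png

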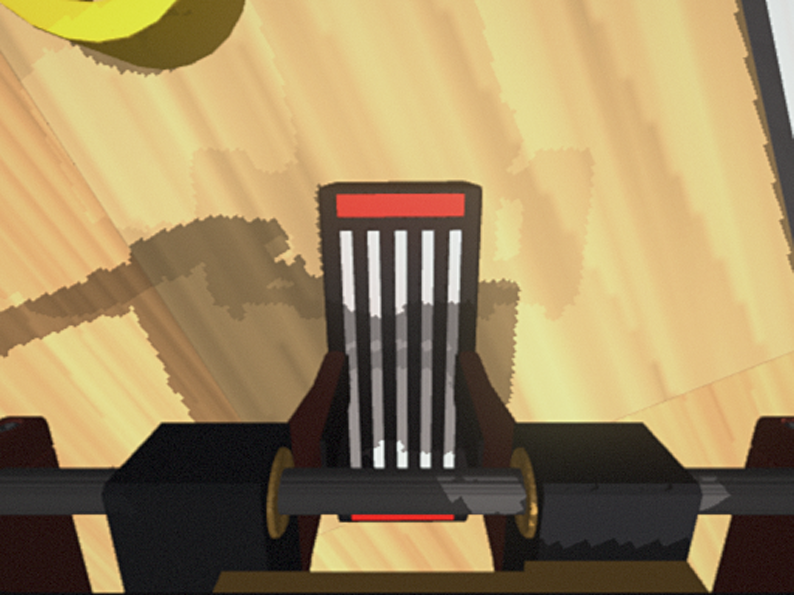

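View pics/s8.png

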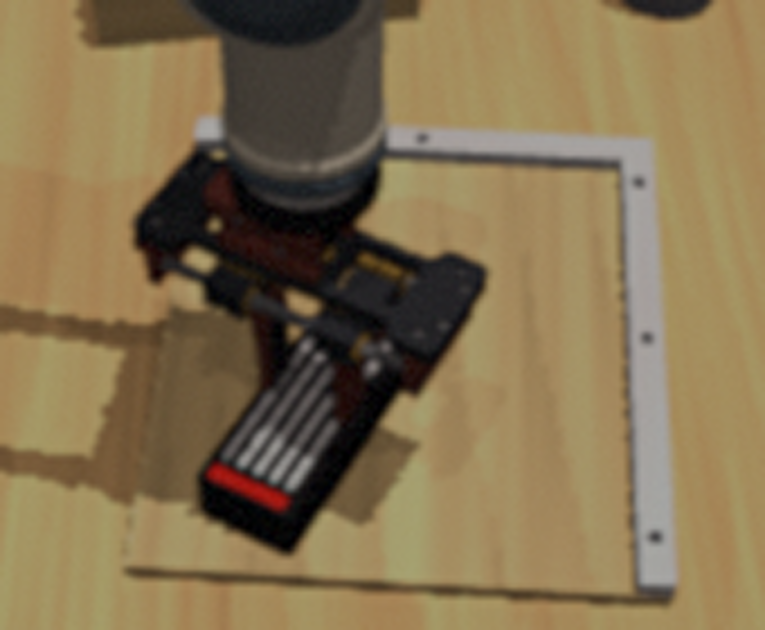

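Measuring the fingertips in the picture puts them about 34 mm behind the reported TCP (x ≈ ±10, opening 88 fits exactly). That explains why the jaws closed above the module without touching it. I'll open and go lower in steps, watching the force.

drive_tool(targets=[[[0,0,0,0,0,0,1],[0,0,0,0,0,0,1],[0,0,0,0,0,0,1],[0,0,0,0,0,0,1],[0,0,0,0,0,0,1],[0,0,0,0,0,0,1],[0,0,0.008,0,0,0,1],[0,0,0.008,0,0,0,1],[0,0,0,0,0,0,1]]])

```text
time_s: 18.3
tool_pos: [475.2, -62.4, 4.3]
tcp_rot: [-2.727, -1.558, 0.003]
wrist_force: [-0.7, -1.0, 0.2]
width: 1.005
```

```bash
python3 - <<'E'
from h import *
s=status.sense();im=eyes.grab_frame("side");crop(im,180,140,170,140,4.5,"pics/s9.png")
im=eyes.grab_frame("wrist");cv2.imwrite("pics/w9.png",im)
print(s["tool_pos"],s["wrist_force"])
M=R.from_rotvec(s["tcp_rot"]).as_matrix()
for z in (0,-18,-34): print(z,[(proj(cam("side"),s["tool_pos"]+M@[0,y,z])-[180,140]+.5)*4.5 for y in (-50,50)])
E
```

```text
[475.17 -62.44   4.31] [-0.75 -1.    0.2 ]
0 [array([[235.89, 415.87]]), array([[385.66, 484.45]])]
-18 [array([[234.47, 397.22]]), array([[386.14, 466.12]])]
-34 [array([[233.19, 380.24]]), array([[386.58, 449.42]])]
```

View pics/s9.png

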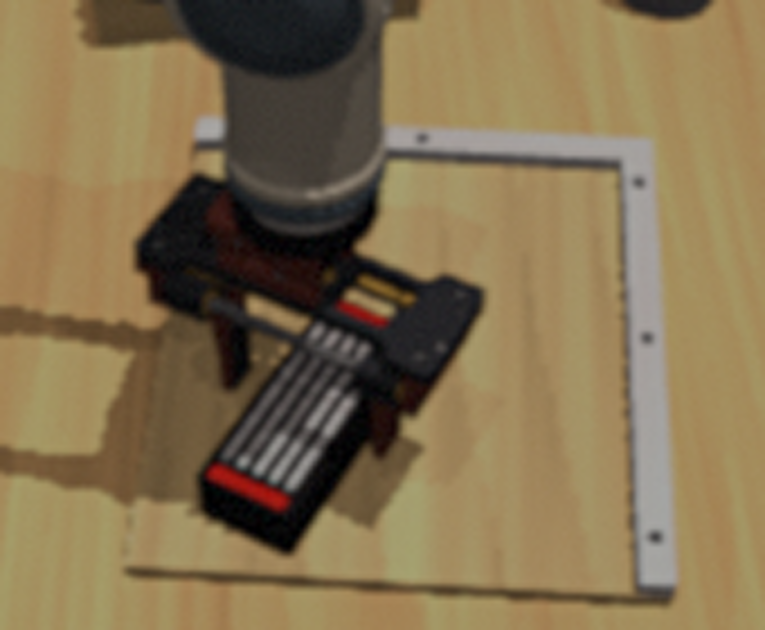

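drive_tool(targets=[[[0,0,0.006,0,0,0,1],[0,0,0.006,0,0,0,1],[0,0,0.002,0,0,0,1],[0,0,0,0,0,0,1]]])

```text
time_s: 18.9
tool_pos: [475.9, -62.6, -8.6]
tcp_rot: [-2.728, -1.558, 0.001]
wrist_force: [0.1, -0.5, 0.2]
width: 0.999
```

Below nominal bench height without contact, as the offset predicts. Grip here.

drive_tool(targets=[[[0,0,0,0,0,0,0],[0,0,0,0,0,0,0],[0,0,0,0,0,0,0],[0,0,0,0,0,0,0],[0,0,0,0,0,0,0]]])

```text
time_s: 19.52
tool_pos: [476.1, -62.6, -8.2]
tcp_rot: [2.728, 1.558, 0.0]
wrist_force: [-0.6, -0.4, 1.2]
width: 0.68
```

```bash
python3 - <<'E'
from h import *
s=status.sense();im=eyes.grab_frame("side");crop(im,180,140,170,140,4.5,"pics/s10.png")
print(s["tool_pos"],s["wrist_force"],s["width"])
plan(0,0,0)
E
```

```text
[476.08 -62.56  -8.24] [-0.6  -0.36  1.21] 0.6802022919122688
pos [476.1  -62.58  -8.22] jaw deg -30.520523633143032 down [ 0. -0. -1.] tool d(mm) [-187.87 -441.91   -8.32] len 480.26338817861483
tilt fix deg [ 0.01 -0.01]
```

View pics/s10.png

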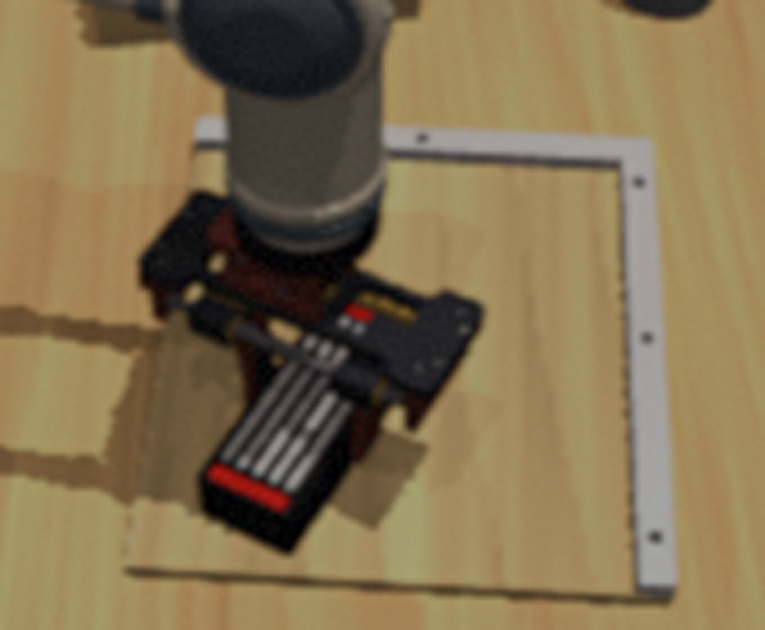

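drive_tool(targets=[[[0,0,-0.01,0,0,0,0],[0,0,-0.02,0,0,0,0],[0,0,-0.015,0,0,0,0],[0,0,0,0,0,-8.4,0],[0,0,0,0,0,-8.4,0],[0,0,0,0,0,-8.4,0],[0,0,0,0,0,0,0]]])

```text
time_s: 20.45
tool_pos: [475.9, -62.6, 36.7]
tcp_rot: [-2.323, -2.114, 0.0]
wrist_force: [-0.2, -1.1, -3.4]
width: 0.677
```

```bash
python3 - <<'E'
from h import *
s=status.sense();print(s["wrist_force"],s["width"])
plan(614,69.8,37,-.095)
E
```

```text
[-0.21 -1.09 -3.35] 0.6770617275668571
pos [475.89 -62.56  36.69] jaw deg -5.3981734521238804 down [-0.  0. -1.] tool d(mm) [144.76 125.04  -0.35] len 191.29051022718383
tilt fix deg [-0.02 -0.  ]
turn wz deg 0.04492560161894631 d after turn [144.86 124.93  -0.35]
```

drive_tool(targets=[[[0.0181,0.0156,0,0,0,0,0],[0.0181,0.0156,0,0,0,0,0],[0.0181,0.0156,0,0,0,0,0],[0.0181,0.0156,0,0,0,0,0],[0.0181,0.0156,0,0,0,0,0],[0.0181,0.0156,0,0,0,0,0],[0.0181,0.0156,0,0,0,0,0],[0.0181,0.0156,0,0,0,0,0],[0,0,0,0,0,0,0],[0,0,0,0,0,0,0]]])

```text
time_s: 21.7
tool_pos: [613.3, 69.7, 36.3]
tcp_rot: [-2.324, -2.114, 0.002]
wrist_force: [-0.2, 0.9, -4.8]
width: 0.679
```

```bash
python3 - <<'E'
from h import *
s=status.sense();im=eyes.grab_frame("wrist");cv2.imwrite("pics/w11.png",cv2.resize(im,None,fx=1.55,fy=1.55,interpolation=cv2.INTER_CUBIC));np.savez("s11.npz",**s)
print(s["tool_pos"])
E
```

```text
[613.26  69.71  36.26]
```

View pics/w11.png

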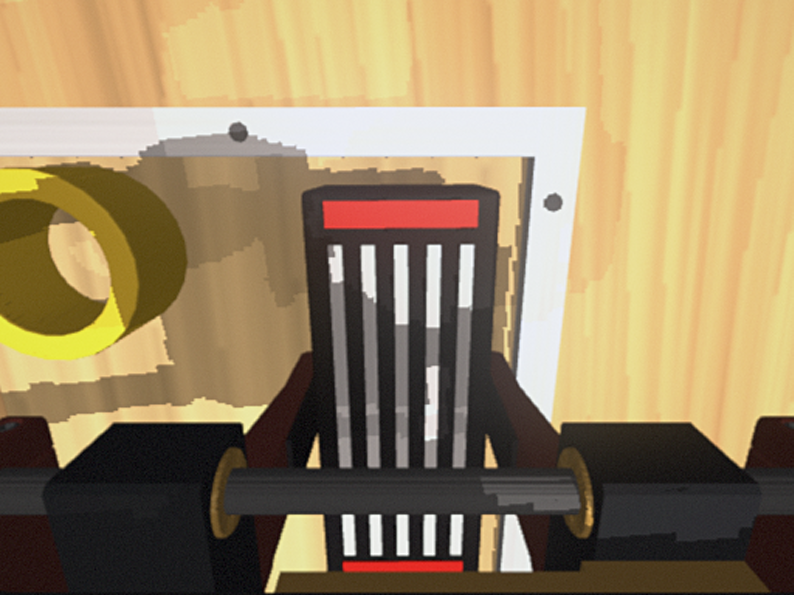

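```bash
python3 - <<'E'
from h import *
s=dict(np.load("s11.npz")); c=cam("wrist",s); f=lambda p:oc(p,0,0,1.55)
M=R.from_rotvec(s["tcp_rot"]).as_matrix()
def loc(px,z): return (unproj(c,f(px),z)-s["tool_pos"])@M
print("fence pts tool frame: inner corner, outer corner, side inner left, back inner low\n",loc([(533,157),(585,108),(100,157),(518,370),(552,422)],24))
b=36.26+8.24
print("module end top corners",loc([(303,190),(498,190)],52+b))
print("band far",loc([(342,570),(464,570)],52+b))
E
```

```text
fence pts tool frame: inner corner, outer corner, side inner left, back inner low
 [[  84.09   57.97   12.16]
 [ 104.17   78.7    12.13]
 [  84.42 -134.54   12.36]
 [ -19.89   59.07   12.21]
 [ -50.35   79.46   12.2 ]]
module end top corners [[ 74.03 -29.87 -60.24]
 [ 73.93  28.14 -60.3 ]]
band far [[-71.04 -24.19 -60.18]
 [-71.12  23.72 -60.23]]
```

drive_tool(targets=[[[0,0.002,0.02,0,0,0,0],[0,0,0.015,0,0,0,0],[0,0,0.006,0,0,0,0],[0,0,0.002,0,0,0,0],[0,0,0.001,0,0,0,0],[0,0,0,0,0,0,0]]])

```text
time_s: 22.5
tool_pos: [616.1, 69.9, -6.8]
tcp_rot: [2.322, 2.115, 0.001]
wrist_force: [-0.0, -0.2, -3.0]
width: 0.682
```

drive_tool(targets=[[[0,0,0.0015,0,0,0,0],[0,0,0,0,0,0,0],[0,0,0,0,0,0,0.75],[0,0,0,0,0,0,0.85],[0,0,0,0,0,0,0.85],[0,0,-0.02,0,0,0,0.85],[0,0,-0.025,0,0,0,0.85],[0,0,-0.02,0,0,0,0.5],[0,0,0,0,0,0,0]]])

```text
time_s: 23.62
tool_pos: [617.3, 69.9, 59.5]
tcp_rot: [2.32, 2.114, 0.006]
wrist_force: [0.1, 0.5, 0.5]
width: 0.663
```

```bash
python3 - <<'E'
from h import *
s=status.sense();im=eyes.grab_frame("wrist");cv2.imwrite("pics/w12.png",cv2.resize(im,None,fx=1.55,fy=1.55,interpolation=cv2.INTER_CUBIC));np.savez("s12.npz",**s)
print(s["tool_pos"],s["wrist_force"],s["width"])
E
```

```text
[617.34  69.94  59.48] [0.1  0.49 0.45] 0.6631256748608577
```

View pics/w12.png

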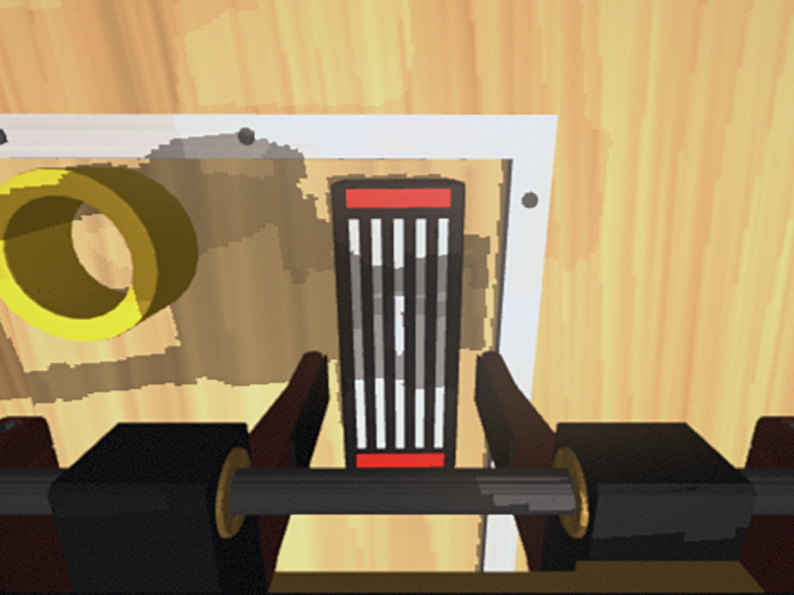

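drive_tool(targets=[[[0,-0.018,0,0,0,0,0],[0,-0.02,0,0,0,0,0],[0,-0.018,0,0,0,0,0],[0,0,0.0,0,0,0,0],[0,0,0.025,0,0,0,0],[0,0,0.025,0,0,0,0],[0,0,0.012,0,0,0,0],[0,0,0.004,0,0,0,0],[0,0,0,0,0,0,0]]])

```text
time_s: 24.8
tool_pos: [560.3, 75.0, -9.5]
tcp_rot: [2.322, 2.116, 0.0]
wrist_force: [-0.2, 0.4, 0.0]
width: 0.004
```

drive_tool(targets=[[[0,0.006,0,0,0,0,0],[0,0.006,0,0,0,0,0],[0,0.006,0,0,0,0,0],[0,0.005,0,0,0,0,0],[0,0.005,0,0,0,0,0],[0,0.004,0,0,0,0,0],[0,0,0,0,0,0,0]]])

```text
time_s: 25.68
tool_pos: [592.3, 71.9, -10.1]
tcp_rot: [2.322, 2.115, 0.001]
wrist_force: [0.2, -1.2, -0.1]
width: 0.003
```

drive_tool(targets=[[[0,0.002,0,0,0,0,0],[0,0.002,0,0,0,0,0],[0,0.001,0,0,0,0,0],[0,0,0,0,0,0,0]]])

```text
time_s: 26.18
tool_pos: [596.8, 71.6, -10.1]
tcp_rot: [-2.322, -2.116, 0.0]
wrist_force: [-2.1, -0.1, 0.1]
width: 0.001
```

```bash
python3 - <<'E'
from h import *
s=status.sense();im=eyes.grab_frame("wrist");cv2.imwrite("pics/w13.png",cv2.resize(im,None,fx=1.55,fy=1.55,interpolation=cv2.INTER_CUBIC))
print(s["tool_pos"],s["wrist_force"])
E
```

```text
[596.8   71.57 -10.12] [-2.13 -0.14  0.06]
```

View pics/w13.png

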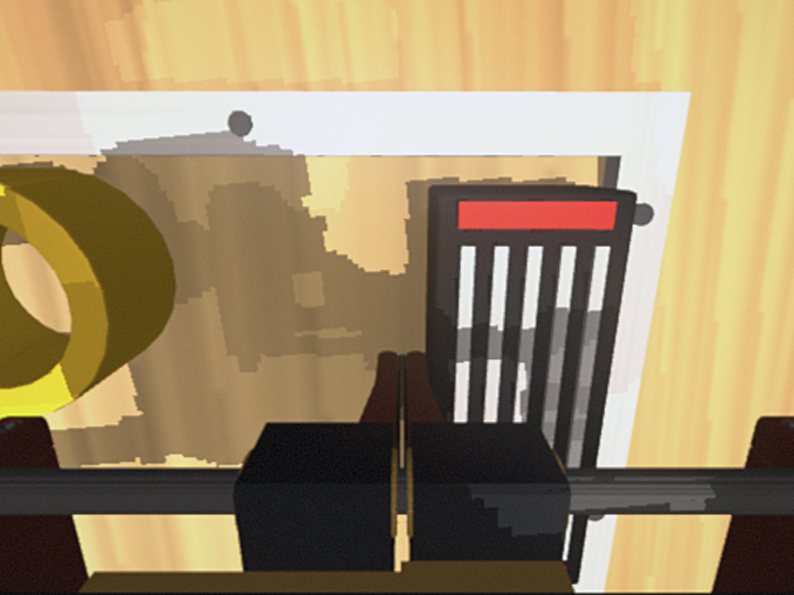

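drive_tool(targets=[[[0,0.002,0,0,0,0,0],[0,0.001,0,0,0,0,0],[0,0.001,0,0,0,0,0],[0,0,0,0,0,0,0]]])

```text
time_s: 26.72
tool_pos: [600.9, 71.2, -9.9]
tcp_rot: [2.322, 2.116, 0.0]
wrist_force: [-0.4, 0.3, -0.7]
width: 0.008
```

drive_tool(targets=[[[0,0.001,0,0,0,0,0],[0,0.001,0,0,0,0,0],[0,0,0,0,0,0,0]]])

```text
time_s: 27.1
tool_pos: [602.6, 71.0, -9.9]
tcp_rot: [-2.322, -2.116, 0.001]
wrist_force: [-2.6, -1.4, -0.1]
width: 0.006
```

drive_tool(targets=[[[0,0.001,0,0,0,0,0],[0,0.001,0,0,0,0,0],[0,0,0,0,0,0,0]]])

```text
time_s: 27.48
tool_pos: [602.5, 71.0, -9.9]
tcp_rot: [-2.319, -2.114, 0.006]
wrist_force: [-12.2, 0.3, 4.6]
width: 0.007
```

drive_tool(targets=[[[0,0.001,0,0,0,0,0],[0,0,0,0,0,0,0],[0,-0.005,0,0,0,0,0],[0,-0.006,-0.01,0,0,0,0],[0,0,-0.035,0,0,0,0],[0,0,-0.035,0,0,0,0],[0,0,0,0,0,0,0]]])

```text
time_s: 28.35
tool_pos: [597.5, 71.9, 75.4]
tcp_rot: [2.318, 2.112, 0.011]
wrist_force: [0.0, -0.2, 0.9]
width: 0.002
```

```bash
python3 - <<'E'
from h import *
s=status.sense();im=eyes.grab_frame("wrist");cv2.imwrite("pics/w14.png",cv2.resize(im,None,fx=1.55,fy=1.55,interpolation=cv2.INTER_CUBIC));np.savez("s14.npz",**s)
print(s["tool_pos"],s["wrist_force"])
E
```

```text
[597.5   71.94  75.37] [ 0.03 -0.2   0.85]
```

View pics/w14.png

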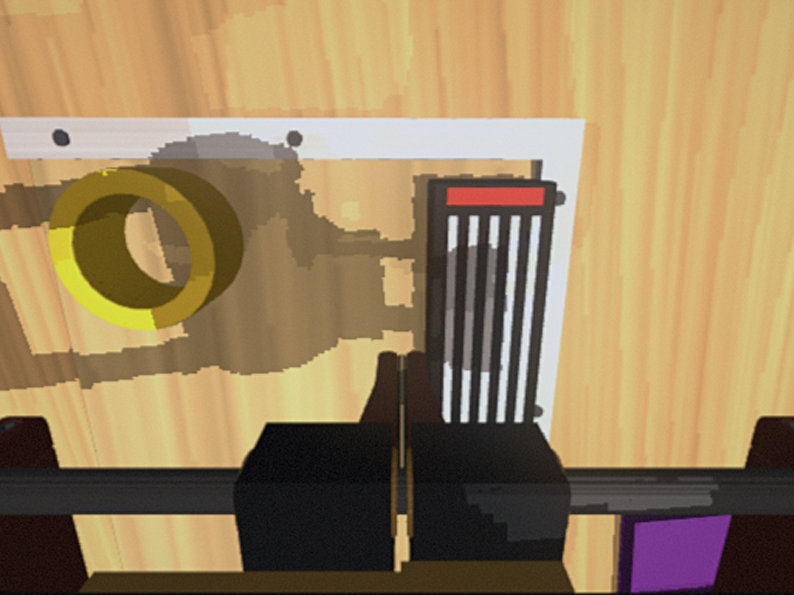

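```bash
python3 - <<'E'
from h import *
s=dict(np.load("s14.npz")); c=cam("wrist",s); f=lambda p:oc(p,0,0,1.55)
M=R.from_rotvec(s["tcp_rot"]).as_matrix()
def loc(px,z): return (unproj(c,f(px),z)-s["tool_pos"])@M
print("corner in, out",loc([(542,158),(584,119)],24), "side left",loc([(10,158)],24))
print("mod end",loc([(429,181),(555,182)],52),"right edge low",loc([(538,420)],52))
plan(0,0,0)
E
```

```text
corner in, out [[ 84.03  73.94  52.15]
 [103.22  94.    52.36]] side left [[  84.49 -205.42   49.63]]
mod end [[73.43 12.59 23.58]
 [72.85 72.78 24.12]] right edge low [[-56.45  75.96  23.98]]
pos [596.3   71.82  72.71] jaw deg -5.32167045738122 down [ 0.01  0.   -1.  ] tool d(mm) [-126.86 -587.43   69.57] len 604.9900084301985
tilt fix deg [ 0.3  -0.04]
```

drive_tool(targets=[[[-0.024,0.011,0,0,0,0,0],[-0.024,0.011,0,0,0,0,0],[-0.024,0.011,0,0,0,0,0],[-0.023,0.011,0,0,0,0,0],[0,0,0.0,0,0,0,0],[0,0,0.03,0,0,0,0],[0,0,0.03,0,0,0,0],[0,0,0.017,0,0,0,0],[0,0,0.005,0,0,0,0],[0,0,0,0,0,0,0]]])

```text
time_s: 29.65
tool_pos: [630.1, -26.7, -11.3]
tcp_rot: [2.322, 2.116, 0.001]
wrist_force: [0.9, -0.2, -0.4]
width: 0.005
```

drive_tool(targets=[[[0.005,0,0,0,0,0,0],[0.005,0,0,0,0,0,0],[0.004,0,0,0,0,0,0],[0.002,0,0,0,0,0,0],[0,0,0,0,0,0,0]]])

```text
time_s: 30.28
tool_pos: [631.4, -10.8, -11.7]
tcp_rot: [2.322, 2.116, 0.001]
wrist_force: [0.7, -1.7, -0.3]
width: 0.002
```

```bash
python3 - <<'E'
from h import *
im=eyes.grab_frame("wrist");cv2.imwrite("pics/w15.png",im)
E
```

```text
(no output)
```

View pics/w15.png

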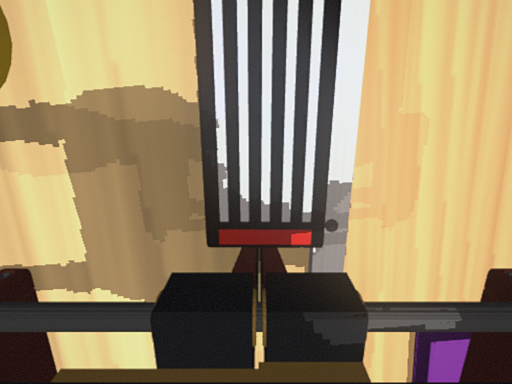

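Finger sits centred on the module's end. Continue the push in small steps.

drive_tool(targets=[[[0.002,0,0,0,0,0,0],[0.002,0,0,0,0,0,0],[0.001,0,0,0,0,0,0],[0,0,0,0,0,0,0]]])

```text
time_s: 30.82
tool_pos: [631.5, -9.6, -11.9]
tcp_rot: [2.322, 2.111, -0.007]
wrist_force: [-1.4, -13.2, 2.8]
width: 0.001
```

drive_tool(targets=[[[0.001,0,0,0,0,0,0],[0.001,0,0,0,0,0,0],[0,0,0,0,0,0,0]]])

```text
time_s: 31.2
tool_pos: [631.5, -9.7, -11.9]
tcp_rot: [2.321, 2.108, -0.01]
wrist_force: [-2.2, -17.7, 1.7]
width: 0.004
```

Not moving any more, so it is home on the side fence. Back off, then give the long side one more light push, and look.

drive_tool(targets=[[[-0.006,0,0,0,0,0,0],[-0.006,0,0,0,0,0,0],[0,0,-0.035,0,0,0,0],[0,0,-0.05,0,0,0,0],[0,-0.02,-0.04,0,0,0,0],[0.015,-0.02,-0.035,0,0,0,0],[0,0,0,0,0,0,0],[0,0,0,0,0,0,0]]])

```text
time_s: 32.2
tool_pos: [592.2, 3.0, 146.8]
tcp_rot: [-2.321, -2.116, 0.001]
wrist_force: [0.7, 0.8, -0.6]
width: 0.008
```

```bash
python3 - <<'E'
from h import *
s=status.sense();im=eyes.grab_frame("wrist");cv2.imwrite("pics/w16.png",cv2.resize(im,None,fx=1.55,fy=1.55,interpolation=cv2.INTER_CUBIC));np.savez("s16.npz",**s)
cv2.imwrite("pics/w16r.png",im)
im=eyes.grab_frame("top");crop(im,190,135,135,115,5.5,"pics/t16.png")
print(s["tool_pos"],s["tcp_rot"])
E
```

```text
[592.2    2.97 146.82] [-2.32 -2.12  0.  ]
```

View pics/w16.png

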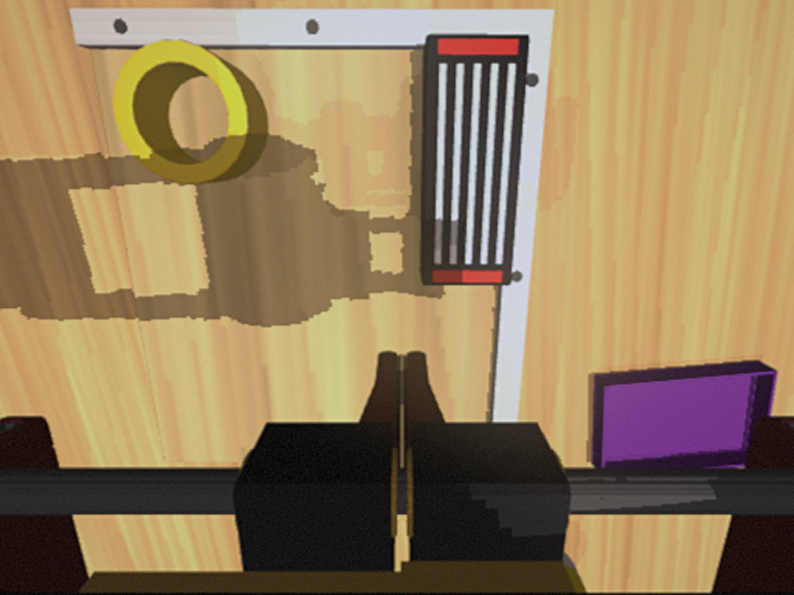

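View pics/t16.png

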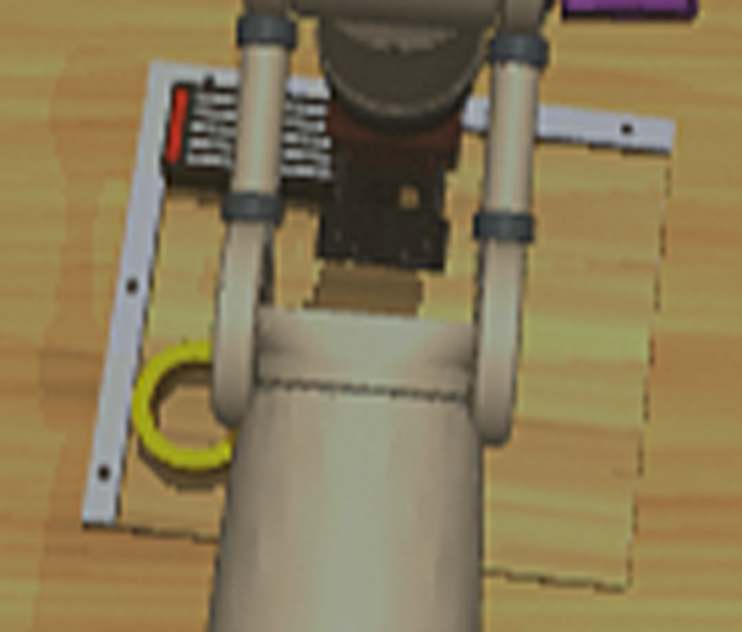

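```bash
python3 - <<'E'
from h import *
s=dict(np.load("s16.npz")); c=cam("wrist",s); f=lambda p:oc(p,0,0,1.55)
M=R.from_rotvec(s["tcp_rot"]).as_matrix()
def loc(px,z): return ((unproj(c,f(px),z)-s["tool_pos"])@M)[:,:2]
print("outer corner, side outer left, side inner left",loc([(553,10),(72,9),(80,47)],24))
print("back outer/inner low, ",loc([(518,420),(497,300),(494,415)],24))
print("mod",loc([(427,37),(527,37),(510,284),(423,284)],52))
m=cv2.imread("pics/w16r.png")
crop(m,265,0,100,60,8,"pics/w16c.png");crop(m,265,150,100,60,8,"pics/w16d.png")
E
```

```text
outer corner, side outer left, side inner left [[ 172.29   93.89]
 [ 173.39 -204.92]
 [ 152.36 -204.42]]
back outer/inner low,  [[-117.77   93.76]
 [ -15.98   70.54]
 [-113.14   74.02]]
mod [[150.96  14.38]
 [150.85  71.98]
 [  3.77  72.38]
 [  3.87  13.89]]
```

View pics/w16c.png

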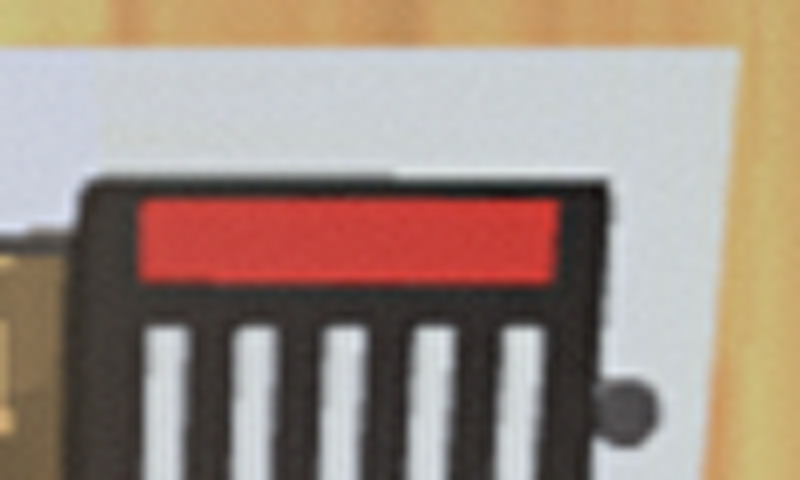

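View pics/w16d.png

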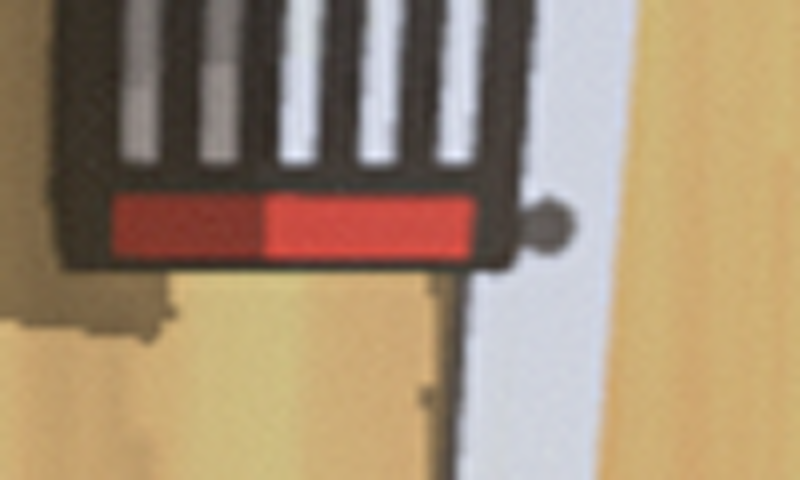

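drive_tool(targets=[[[0.023,-0.004,0.025,0,0,0,0],[0.023,-0.004,0.03,0,0,0,0],[0.023,-0.004,0.03,0,0,0,0],[0,0,0.03,0,0,0,0],[0,0,0.025,0,0,0,0],[0,0,0.012,0,0,0,0],[0,0,0.004,0,0,0,0],[0,0.004,0,0,0,0,0],[0,0.004,0,0,0,0,0],[0,0.003,0,0,0,0,0],[0,0,0,0,0,0,0]]])

```text
time_s: 33.67
tool_pos: [598.3, 71.5, -7.4]
tcp_rot: [2.322, 2.115, 0.001]
wrist_force: [-0.1, -0.4, 0.0]
width: 0.006
```

drive_tool(targets=[[[0,0.002,0,0,0,0,0],[0,0.002,0,0,0,0,0],[0,0.0015,0,0,0,0,0],[0,0,0,0,0,0,0]]])

```text
time_s: 34.17
tool_pos: [602.8, 71.0, -7.9]
tcp_rot: [-2.321, -2.115, 0.001]
wrist_force: [-2.9, -0.1, 2.5]
width: 0.006
```

drive_tool(targets=[[[0,0.001,0,0,0,0,0],[0,0.0005,0,0,0,0,0],[0,0,0,0,0,0,0]]])

```text
time_s: 34.55
tool_pos: [602.6, 71.0, -7.9]
tcp_rot: [-2.32, -2.114, 0.005]
wrist_force: [-10.9, 0.2, 6.4]
width: 0.007
```

drive_tool(targets=[[[0,-0.006,0,0,0,0,0],[0,-0.004,-0.02,0,0,0,0],[0,0,-0.04,0,0,0,0],[0,0,-0.04,0,0,0,0.5],[0,0,-0.02,0,0,0,1],[0.0045,0.0255,0,0,0,0,1],[0.0045,0.0255,0,0,0,0,1],[0,0,0,0,0,0,1],[0,0,0,0,0,0,1],[0,0,0,0,0,0,1],[0,0,0,0,0,0,1],[0,0,0,0,0,0,1],[0,0,0,0,0,0,1],[0,0,0,0,0,0,1]]])

```text
time_s: 36.3
tool_pos: [646.4, 76.0, 112.1]
tcp_rot: [2.322, 2.116, 0.0]
wrist_force: [0.3, -0.6, 0.3]
width: 0.997
```

```bash
python3 - <<'E'
from h import *
s=status.sense();im=eyes.grab_frame("wrist");cv2.imwrite("pics/w17.png",cv2.resize(im,None,fx=1.55,fy=1.55,interpolation=cv2.INTER_CUBIC));np.savez("s17.npz",**s)
plan(642.4,76,0)
E
```

```text
pos [646.39  75.97 112.1 ] jaw deg -5.323113332349603 down [-0. -0. -1.] tool d(mm) [ -0.34  -3.96 112.1 ] len 112.16652003343208
tilt fix deg [-0.  0.]
```

View pics/w17.png

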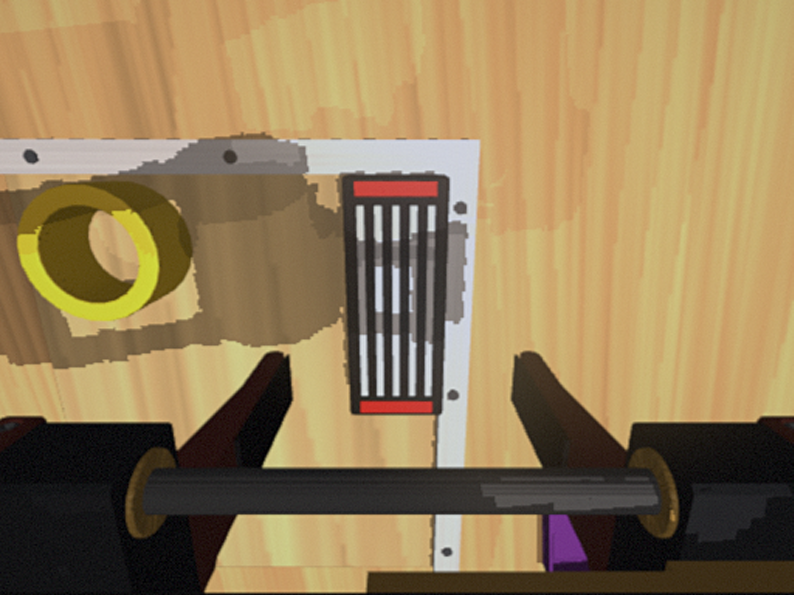

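drive_tool(targets=[[[0,-0.0037,0.025,0,0,0,1],[0,0,0.03,0,0,0,1],[0,0,0.03,0,0,0,1],[0,0,0.015,0,0,0,1],[0,0,0.009,0,0,0,1],[0,0,0.002,0,0,0,1],[0,0,0,0,0,0,1]]])

```text
time_s: 37.22
tool_pos: [643.4, 76.4, 2.2]
tcp_rot: [2.321, 2.115, 0.002]
wrist_force: [0.3, 0.1, -0.4]
width: 0.999
```

```bash
python3 - <<'E'
from h import *
s=status.sense();print(s["tool_pos"],s["wrist_force"])
im=eyes.grab_frame("side");crop(im,200,130,160,130,4.8,"pics/s18.png")
E
```

```text
[643.37  76.42   2.24] [ 0.29  0.05 -0.41]
```

View pics/s18.png

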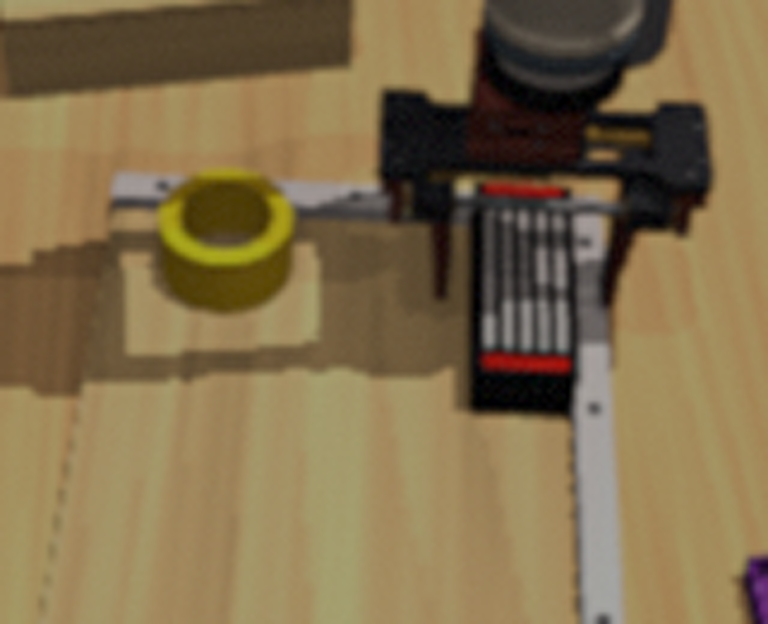

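Fingers straddle the module, clear above the fence. Grip and lift.

drive_tool(targets=[[[0,0,0,0,0,0,0],[0,0,0,0,0,0,0],[0,0,0,0,0,0,0],[0,0,0,0,0,0,0],[0,0,0,0,0,0,0],[0,0,-0.01,0,0,0,0],[0,0,-0.02,0,0,0,0],[0,0,-0.03,0,0,0,0],[0,0,-0.03,0,0,0,0],[0,0,-0.03,0,0,0,0],[0,0,-0.03,0,0,0,0],[0,0,0,0,0,0,0]]])

```text
time_s: 38.78
tool_pos: [644.4, 76.5, 155.9]
tcp_rot: [2.319, 2.113, 0.009]
wrist_force: [-0.1, 0.1, -3.5]
width: 0.68
```

```bash
python3 - <<'E'
from h import *
s=status.sense();im=eyes.grab_frame("wrist");cv2.imwrite("pics/w19.png",cv2.resize(im,None,fx=1.55,fy=1.55,interpolation=cv2.INTER_CUBIC));np.savez("s19.npz",**s)
print(s["width"],s["wrist_force"])
plan(431.5,376.8,153,0.12+np.pi/2)
E
```

```text
0.6802309971113738 [-0.05  0.1  -3.53]
pos [643.48  76.4  153.06] jaw deg -5.319128377259834 down [ 0.  0. -1.] tool d(mm) [ 279.46 -238.92   -0.61] len 367.6656974950186
tilt fix deg [ 0.19 -0.03]
turn wz deg 77.80537808117029 d after turn [-174.5  -323.62   -1.13]
```

View pics/w19.png

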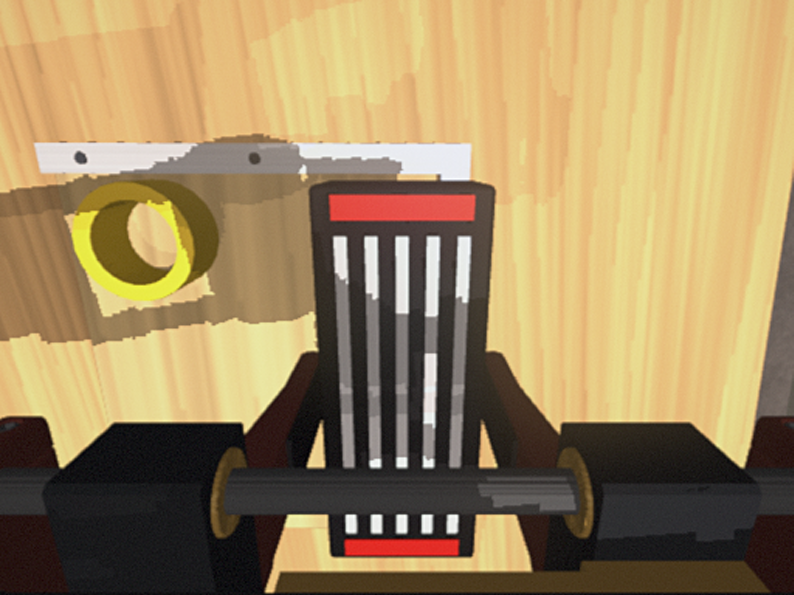

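drive_tool(targets=[[[0,0,0,0,0,9.7,0],[0,0,0,0,0,9.7,0],[0,0,0,0,0,9.7,0],[0,0,0,0,0,9.7,0],[0,0,0,0,0,9.7,0],[0,0,0,0,0,9.7,0],[0,0,0,0,0,9.8,0],[0,0,0,0,0,9.8,0],[0,0,0,0,0,0,0],[-0.0204,-0.0203,0,0,0,0,0],[-0.0204,-0.0203,0,0,0,0,0],[-0.0204,-0.0203,0,0,0,0,0],[-0.0204,-0.0203,0,0,0,0,0],[-0.0204,-0.0203,0,0,0,0,0],[-0.0204,-0.0203,0,0,0,0,0],[-0.0204,-0.0203,0,0,0,0,0],[-0.0204,-0.0203,0,0,0,0,0],[-0.0204,-0.0203,0,0,0,0,0],[-0.0204,-0.0203,0,0,0,0,0]]])

```text
time_s: 41.2
tool_pos: [414.7, 253.8, 150.2]
tcp_rot: [3.135, 0.195, -0.002]
wrist_force: [0.2, 0.7, -4.0]
width: 0.68
```

drive_tool(targets=[[[0,0,0,0,0,0,0],[0,0,0,0,0,0,0]]])

```text
time_s: 41.45
tool_pos: [415.9, 253.2, 150.6]
tcp_rot: [3.135, 0.192, -0.0]
wrist_force: [0.3, -0.3, -4.4]
width: 0.681
```

```bash
python3 - <<'E'
from h import *
s=status.sense();im=eyes.grab_frame("wrist");cv2.imwrite("pics/w20.png",cv2.resize(im,None,fx=1.55,fy=1.55,interpolation=cv2.INTER_CUBIC));np.savez("s20.npz",**s);cv2.imwrite("pics/w20r.png",im)
plan(431.5,376.8,153,0.12+np.pi/2)
E
```

```text
pos [416.16 252.98 150.69] jaw deg -83.05941333359581 down [-0. -0. -1.] tool d(mm) [  30.19 -121.06   -2.39] len 124.78887991086664
tilt fix deg [0.03 0.02]
turn wz deg 0.06509312483428514 d after turn [  30.05 -121.09   -2.39]
```

View pics/w20.png

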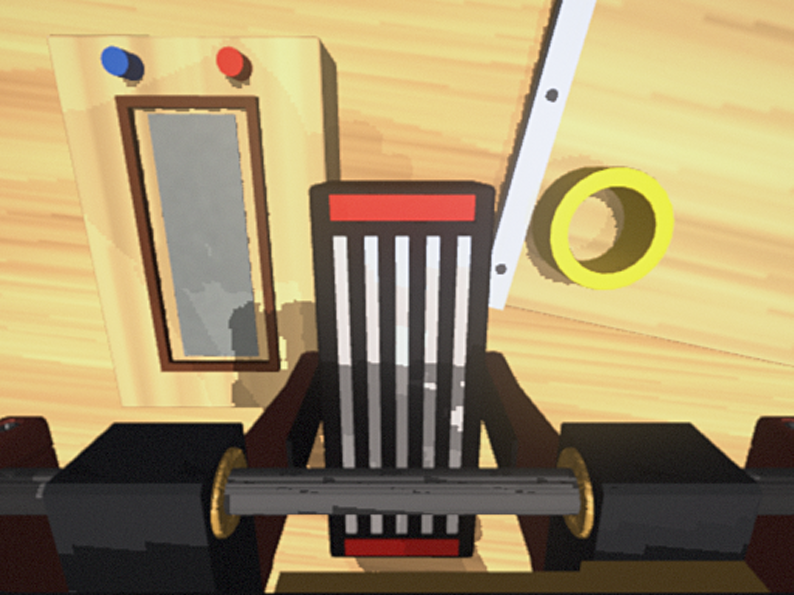

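```bash
python3 - <<'E'
from h import *
im=cv2.imread("pics/w20r.png")
crop(im,65,50,125,60,6.4,"pics/w20a.png");crop(im,85,205,125,60,6.4,"pics/w20b.png")
E
```

```text
(no output)
```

View pics/w20a.png

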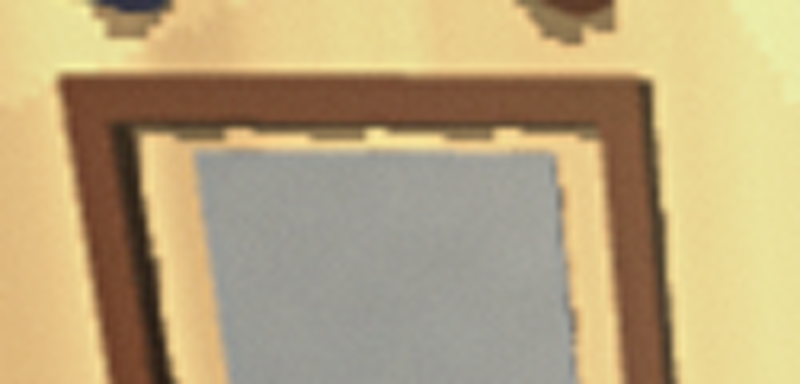

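View pics/w20b.png

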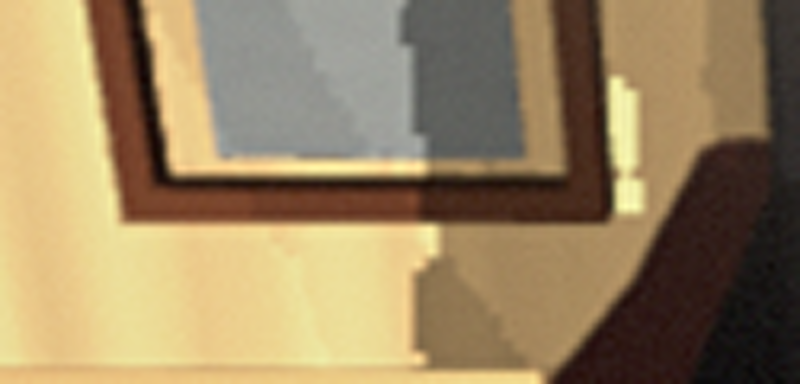

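```bash
python3 - <<'E'
from h import *
s=dict(np.load("s20.npz")); c=cam("wrist",s)
M=R.from_rotvec(s["tcp_rot"]).as_matrix()
a=oc([(61,75),(640,78),(113,122),(600,125)],65,50,6.4);b=oc([(125,220),(604,220),(157,186),(570,186)],85,205,6.4)
px=np.r_[a,b]; L=[(84,39),(84,-39),(78,33),(78,-33),(-84,39),(-84,-39),(-78,33),(-78,-33)]
r,e=fit(c,px,L,76,(0,0,.12));print("bay",r,e)
# module from picture
zt=s["tool_pos"][2]+49.8
mp=oc([(310,186),(495,186),(473,556),(331,556)],0,0,1.55)
W=unproj(c,mp,zt);T=(W-s["tool_pos"])@M;print(T)
r2,e2=fit(c,mp,[(75,30),(75,-30),(-75,-30),(-75,30)],zt,(0,0,.12));print("mod",r2,e2)
d=np.array([r[0]-r2[0],r[1]-r2[1],0]);print("tool shift",d@M,"turn wz",-np.degrees(r[2]-r2[2]),"jaw deg",np.degrees(np.arctan2(M[1,1],M[0,1]))+90)
E
```

```text
bay [434.14 377.01   0.12] [[ 0.2   0.17]
 [ 0.33 -0.1 ]
 [ 0.02  0.1 ]
 [ 0.18 -0.07]
 [-0.11  0.2 ]
 [-0.22 -0.78]
 [-0.1   0.23]
 [-0.29  0.24]]
[[ 73.92 -29.67 -49.84]
 [ 73.81  29.38 -49.8 ]
 [-75.77  29.08 -49.76]
 [-75.59 -30.13 -49.8 ]]
mod [414.99 253.41   0.12] [[ 0.19  0.5 ]
 [ 0.26 -0.44]
 [-0.16 -0.42]
 [-0.29  0.36]]
tool shift [  34.08 -120.35   -0.09] turn wz 0.15158864562513938 jaw deg 7.005674553905109
```

drive_tool(targets=[[[0.0057,-0.0201,0,0,0,0.15,0],[0.0057,-0.0201,0,0,0,0,0],[0.0057,-0.0201,0,0,0,0,0],[0.0057,-0.0201,0.01,0,0,0,0],[0.0057,-0.0201,0.02,0,0,0,0],[0.0056,-0.0199,0.02,0,0,0,0],[0,0,0,0,0,0,0],[0,0,0,0,0,0,0],[0,0,0,0,0,0,0]]])

```text
time_s: 42.62
tool_pos: [436.4, 376.6, 102.5]
tcp_rot: [-3.135, -0.183, -0.003]
wrist_force: [-0.3, 0.8, -3.5]
width: 0.68
```

```bash
python3 - <<'E'
from h import *
s=status.sense();im=eyes.grab_frame("wrist");cv2.imwrite("pics/w21.png",cv2.resize(im,None,fx=1.55,fy=1.55,interpolation=cv2.INTER_CUBIC));np.savez("s21.npz",**s);cv2.imwrite("pics/w21r.png",im)
print(s["tool_pos"])
# expected TCP so that module (tool offset as measured) is at bay
plan(434.14+(416.16-414.99),377.01+(252.98-253.41),70-9.8)
E
```

```text
[436.35 376.58 102.46]
pos [436.26 376.69 102.46] jaw deg -83.31012516422868 down [ 0.  0. -1.] tool d(mm) [-1.03  0.03 42.25] len 42.266563604924954
tilt fix deg [-0.05 -0.1 ]
```

View pics/w21.png

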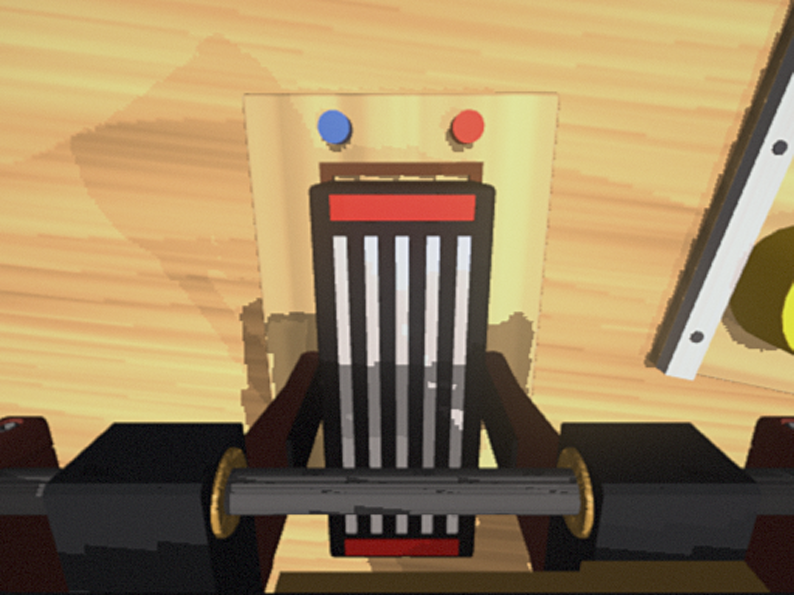

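```bash
python3 - <<'E'
from h import *
im=cv2.imread("pics/w21r.png");crop(im,195,90,125,60,6.4,"pics/w21a.png")
s=dict(np.load("s21.npz")); c=cam("wrist",s); M=R.from_rotvec(s["tcp_rot"]).as_matrix()
loc=lambda px,z:((unproj(c,px,z)-s["tool_pos"])@M)[:,:2]
f=lambda p:oc(p,0,0,1.55)
print("lip corners (84,+-39)",loc(f([(320,163),(483,163)]),76));print("case corners (115,+-75)",loc(f([(244,94),(559,94)]),70))
print("module end corners",loc(f([(310,186),(495,186)]),102.46+49.8))
E
```

```text
lip corners (84,+-39) [[ 81.04 -39.28]
 [ 80.9   38.43]]
case corners (115,+-75) [[112.05 -74.3 ]
 [111.79  73.56]]
module end corners [[ 73.91 -29.71]
 [ 73.81  29.4 ]]
```

View pics/w21a.png

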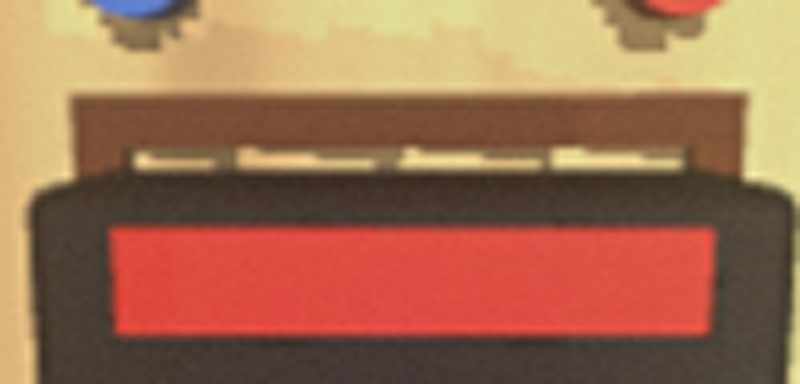

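drive_tool(targets=[[[-0.0016,0,0.015,0,0,0,0],[0,0,0.012,0,0,0,0],[0,0,0.005,0,0,0,0],[0,0,0,0,0,0,0],[0,0,0,0,0,0,0]]])

```text
time_s: 43.3
tool_pos: [434.2, 377.0, 69.5]
tcp_rot: [-3.136, -0.184, -0.001]
wrist_force: [0.6, 0.0, -4.2]
width: 0.68
```

```bash
python3 - <<'E'
from h import *
s=status.sense();im=eyes.grab_frame("wrist");np.savez("s22.npz",**s);cv2.imwrite("pics/w22r.png",im)
print(s["tool_pos"],s["wrist_force"])
crop(im,150,60,210,100,3.8,"pics/w22a.png")
E
```

```text
[434.19 377.01  69.53] [ 0.57  0.03 -4.19]
```

View pics/w22a.png

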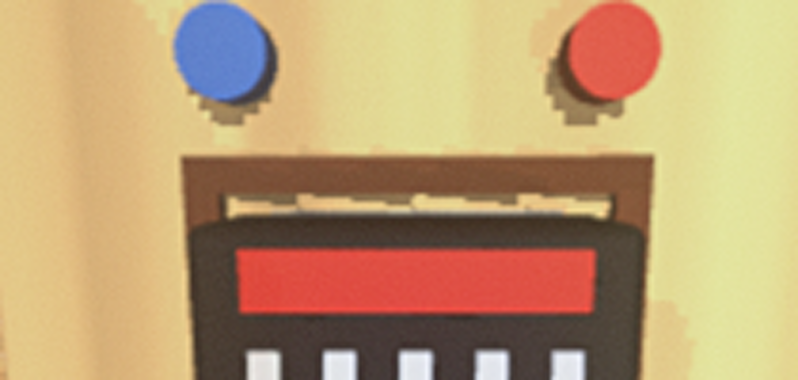

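```bash
python3 - <<'E'
from h import *
s=dict(np.load("s22.npz")); c=cam("wrist",s); M=R.from_rotvec(s["tcp_rot"]).as_matrix()
loc=lambda px,z:((unproj(c,px,z)-s["tool_pos"])@M)[:,:2]
f=lambda p:oc(p,150,60,3.8)
print("lip outer",loc(f([(181,157),(655,157)]),76));print("lip inner",loc(f([(221,194),(614,194)]),76))
print("module",loc(f([(190,225),(645,225)]),69.5+49.8))
E
```

```text
lip outer [[ 83.42 -39.11]
 [ 83.28  39.22]]
lip inner [[ 77.53 -32.81]
 [ 77.42  32.74]]
module [[ 74.38 -29.76]
 [ 74.28  29.46]]
```

drive_tool(targets=[[[0,0,0.004,0,0,0,0],[0,0,0.003,0,0,0,0],[0,0,0.001,0,0,0,0],[0,0,0,0,0,0,0],[0,0,0,0,0,0,0]]])

```text
time_s: 43.98
tool_pos: [434.1, 376.9, 61.3]
tcp_rot: [-3.136, -0.184, -0.0]
wrist_force: [-0.2, -0.1, -4.7]
width: 0.677
```

drive_tool(targets=[[[0,0,0.001,0,0,0,0],[0,0,0.0005,0,0,0,0],[0,0,0,0,0,0,0],[0,0,0,0,0,0,0]]])

```text
time_s: 44.48
tool_pos: [434.0, 376.8, 59.6]
tcp_rot: [3.136, 0.184, -0.0]
wrist_force: [-0.3, 0.1, -4.2]
width: 0.681
```

drive_tool(targets=[[[0,0,0.001,0,0,0,0],[0,0,0,0,0,0,0],[0,0,0,0,0,0,0]]])

```text
time_s: 44.85
tool_pos: [434.1, 377.0, 59.3]
tcp_rot: [-3.136, -0.184, -0.001]
wrist_force: [-1.9, -0.1, 0.4]
width: 0.683
```

Supported at the expected height (59.3 against 60.2 expected). Release and rise straight up.

drive_tool(targets=[[[0,0,0,0,0,0,0.72],[0,0,0,0,0,0,0.8],[0,0,0,0,0,0,0.9],[0,0,0,0,0,0,0.9],[0,0,-0.02,0,0,0,0.9],[0,0,-0.03,0,0,0,0.9],[0,0,-0.03,0,0,0,0.9],[0,0,-0.03,0,0,0,0.9],[0,0,0,0,0,0,0.9]]])

```text
time_s: 45.98
tool_pos: [435.3, 377.8, 173.2]
tcp_rot: [-3.132, -0.184, -0.009]
wrist_force: [-0.7, -0.4, 0.0]
width: 0.901
```

```bash
python3 - <<'E'
from h import *
s=status.sense();im=eyes.grab_frame("wrist");np.savez("s23.npz",**s);cv2.imwrite("pics/w23.png",cv2.resize(im,None,fx=1.55,fy=1.55,interpolation=cv2.INTER_CUBIC))
im=eyes.grab_frame("side");cv2.imwrite("pics/s23.png",cv2.resize(im,None,fx=1.55,fy=1.55,interpolation=cv2.INTER_CUBIC))
print(s["tool_pos"],s["wrist_force"],s["width"])
E
```

```text
[435.3  377.85 173.22] [-0.75 -0.37  0.01] 0.9012255685291974
```

View pics/w23.png

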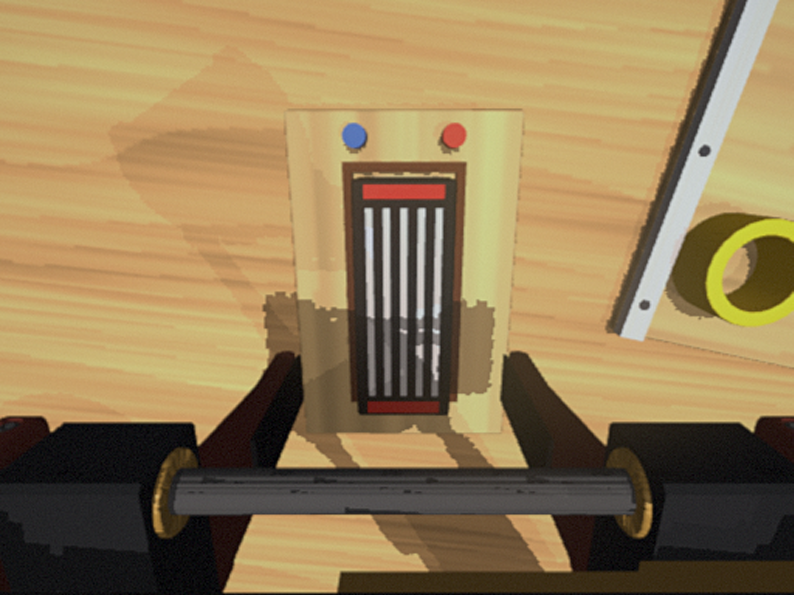

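View pics/s23.png

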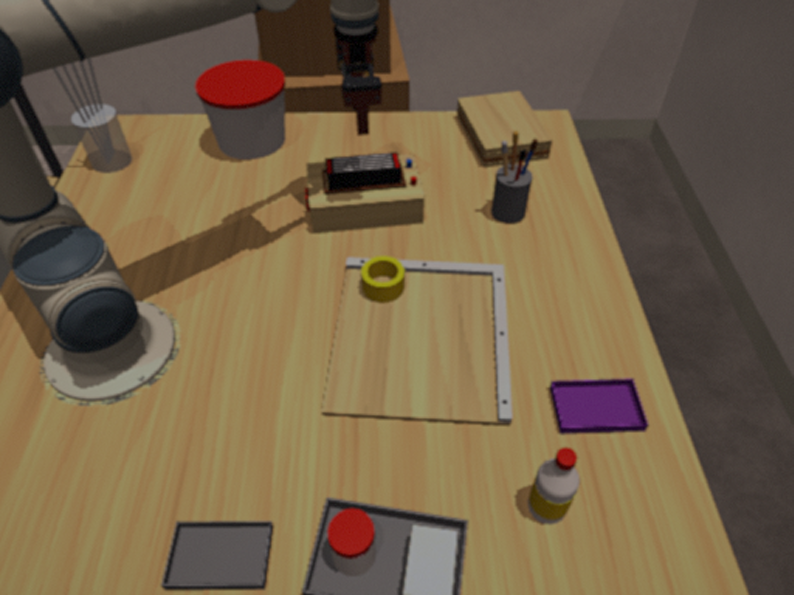

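```bash
python3 - <<'E'
from h import *
s=dict(np.load("s23.npz")); c=cam("wrist",s); f=lambda p:oc(p,0,0,1.55)
m,e=fit(c,f([(353,179),(456,179),(448,414),(359,414)]),[(75,30),(75,-30),(-75,-30),(-75,30)],110,(0,0,.12));print(m,e)
b,e=fit(c,f([(343,163),(466,163),(287,110),(523,110)]),[(84,39),(84,-39)]+[(115*1.0,75),(115,-75)],76,(0,0,.12));print(b,e)
b2,e=fit(c,f([(287,110),(523,110),(502,433),(307,433)]),[(115,75),(115,-75),(-115,-75),(-115,75)],70,(0,0,.12));print(b2,e)
im=cv2.imread("pics/side0.png");im2=cv2.resize(cv2.imread("pics/s23.png"),(512,384))
for n,bx in dict(tape=(225,160,45,40),glue=(335,285,45,55),brush=(310,85,40,60),carton=(262,335,40,49)).items():
    x,y,w,h=bx;print(n,cv2.absdiff(im,im2)[y:y+h,x:x+w].mean())
E
```

```text
[433.83 376.98   0.11] [[ 0.53  1.21]
 [ 0.66 -1.  ]
 [-0.62 -0.91]
 [-0.57  0.7 ]]
[432.99 376.57   0.11] [[-0.12  0.3 ]
 [-0.08 -0.5 ]
 [-0.25  3.35]
 [ 0.44 -3.14]]
[433.94 376.43   0.12] [[ 0.09  1.84]
 [ 0.64 -1.73]
 [-0.45 -0.29]
 [-0.28  0.18]]
tape 1.6294444444444445
glue 1.5485521885521885
brush 1.9665277777777779
carton 1.7136054421768707
```

Module sits within 1 mm of the bay's centre, same yaw, at floor height. The bystander regions are unchanged from the first picture. Handing in.

```bash
python3 -c "
from workcell import finish_job,status
print(status.sense()['time_s'],finish_job())"
```

```text
the job is handed in; nothing more can be done
46.075 None
```

The job is done and was handed in at 46.1 s, within the 72 s limit; the hand-in gives no verdict.

- **Pot:** It stands upright in the free end of the larger grey tray. The other grey tray, the smaller one, was left alone.
- **Squaring:** I set the module down near the corner and pushed it onto the back fence, the side fence, then the back fence again. It stopped moving under about 11–18 N each time. The pictures showed it flush on both fences within measuring error of about 1 mm.
- **Rest and placing:** It lay untouched for more than 1.5 s. I then lifted it and lowered it into the bay until the wrist force showed it was resting on the bay floor, then released it.
- **Last checks:** The last wrist picture puts the module within about 1 mm of the bay's centre, flat and at the bay's yaw. The side-camera areas around the tape, glue, brushes and carton match the first picture. The gripper is open, clear of everything and reads no contact force.

Two things disagreed along the way:

- **Fingertips:** They are about 30 mm behind the reported tool point. My first two tries at gripping the module closed in the air above it without touching it, and I went lower after measuring the offset in the pictures.
- **Top camera:** It placed the tray and the bay a few mm away from where the wrist camera did. I took a point between the two for the tray and the wrist camera's values for the bay.

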